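# Snap the battery covers onto the rack and run its test

### The arm

A 6-joint arm with a two-finger parallel gripper is mounted at the origin on a cart in front of the work surface, level with it; the furniture and walls round the work are solid. World frame = base frame: x ahead of the robot, y to its left, z up, the work surface at z = 0. Lengths are in m, angles in rad, forces in N, time in s.
With the tool pointing down it reaches from about 0.35 to 0.775 m from the base axis. Payload 5.5 kg.
Tool frame: the origin (TCP) lies on the centre line of the jaws, within the pads' length; the fingertips stand 11 mm ahead of it and the grasp point (between the pads) lies 8 mm behind it (tip_extent is the distance from the TCP to the fingertips, in m); z points along the fingers, y is the direction in which the jaws open and shut (so a half turn about z gives the same grasp; the last joint's range is limited). The gripper opens to 85 mm and grips with 20 to 120 N. Pads are 22 mm wide; open, the fingers measure 114 mm over their backs; the gripper's body (76 mm by 85 mm) begins 54 mm behind the grasp point. The pads swing forward as they close: fully open they stand 13 mm farther back than shut.
Start: joints at [-1.254, 0.313, 0.046, 1.304, 0, 1.431], TCP at [0.254, -0.516, 0.242] pointing down, gripper open.
Joint ranges: [-2.76, 2.76], [-0.86, 1.69], [-1.03, 1.26], [-2.2, 2.34], [-1.47, 1.5], [-3.14, 3.14]. Speed limits (rad/s): [2.57, 2.57, 3.14, 3.14, 3.14, 3.14].

### API

Orientations are given as a unit quaternion [x, y, z, w].
In Python, from cell import read_state, get_image, camera_info, finish_job, spot_in, tip_extent gives the robot as it stands.
- The arm moves only by the tool play_rows, never from a script. Its argument "steps" is text: rows parted by semicolons, each of 4 numbers parted by spaces: the shift along the tool's x, y, z in m, then the turn about the tool's z in degrees. A call has 1 to 10 rows; each row shifts and turns the commanded pose from where the row before left it, along the tool's axes as they then stand; what a row does not reach is not made up. A row lasts 1/8 s, in which the tool goes at most 62.5 mm and 10.7 degrees, less where a joint would pass 70% of its speed; a pose out of reach is approached as far as the arm can. A call with a gripper value outside its range is refused whole. "claw" is the finger opening in m, from 0 to 0.0854, set as the call begins (left out, the last holds). The fingers move at their own pace and stop on an object; "grip_force" is the grip in N (left out, the last holds). Time passes only in rows, so rows that do not move let the fingers close. It gives the time, the measured TCP pose, the force and the opening at its end, in the units of the state.
- read_state(): the state, without advancing time (a new reading comes with each control period).
- get_image(name): name is "scene" or "top" or "wrist"; returns the picture (480x640x3 uint8, red, green, blue); there is no depth.
- camera_info(name): a dict with "mtx" (3x3 intrinsics, pixels), "R" (3x3) and "t" (3): a world point X has camera coordinates R X + t; the wrist camera has in their place "T_tool_cam" (4x4, takes a point from camera to tool coordinates, whose origin is the TCP and whose axes are the flange's). Camera axes: x right, y down, z forward; pixel columns grow to the right and rows downward; lengths in m; the calibration is good to about 2 mm. A picture is of the moment at which its call begins: read the wrist's pose just before it. camera_info takes no time and is no camera call.
- finish_job(): hands the job in, once; it reports no verdict.
Trained networks look in the newest picture that a camera, given by its name, has taken for a name from the list of things; names that differ only in an ending like _2 or _b are one class to them, and where a whole thing is asked for, a point or a joint stands for the part that bears it (a point fixed in the world has none). Each returns a list of dicts, best first, with "confidence" (0 to 1); they miss things now and then, are a little off and sometimes report something else, mostly with a low value. They report only what shows in the picture. A call takes as long as a camera call. They do not tell look-alikes from the thing itself.
- spot_in(camera, query): "centre" ([column, row] in pixels, amid what is visible of it).
The state is a dict: "time": time; "q": joint angles; "qd": joint speeds; "effort": joint torques, N m; "tool_pos": TCP position; "tcp_rot": TCP orientation; "contact_force": force on the tool from outside, world axes, zero at the start; "ft_torque": the same for the moment, N m; "finger_gap": finger opening in m.
Only numpy, scipy, OpenCV 4.12 (cv2) and the standard library are available. Lean on these libraries where they do the work, as an engineer would, in place of code of your own. Each camera call takes 0.05 s, during which the arm holds its last target.

### The job

Close the battery rack: put every loose battery cover that lies on the bench onto an open bay of its own, either way round, and press its plate down corner by corner, not by its pull bar, until all four clips have snapped home and it sits flush. When all the covers are on, hold the button of the test box fully down for at least five seconds, then let it come up again. Leave the ring, the small block and the pen where they lie.

Things in the scene. Friction and masses are not known exactly. Their poses are not given: they have to be found in the camera images.
- rack: Fixed plastic battery rack, 104 (its x) x 254 (its y) x 44 mm high, with three open-topped bays in a row along y. Origin under its centre on the bench, z up. Four feet 5 mm high stick out 17 mm at the y ends. A bay is a well 91 x 70 mm with cells in a holder in its middle (top 2 mm below the rim) and four sprung clip noses on its two end walls.
- bay0 (a point): Centre of one of the rack's bays (at its -y end; 84 mm apart), at the rim on which a cover comes to rest, 44 mm above the bench; axes as the rack's. Any cover fits any bay, either way round, its length (x) along the rack's x.
- bay1 (a point): Centre of one of the rack's bays (the middle one; 84 mm apart), at the rim on which a cover comes to rest, 44 mm above the bench; axes as the rack's. Any cover fits any bay, either way round, its length (x) along the rack's x.
- bay2 (a point): Centre of one of the rack's bays (at its +y end; 84 mm apart), at the rim on which a cover comes to rest, 44 mm above the bench; axes as the rack's. Any cover fits any bay, either way round, its length (x) along the rack's x.
- cover0_bar: Pull bar (origin at its centre) of a loose battery cover (may be absent). The three covers are alike: black plate 100 (x) x 72 (y) x 5 mm, 75 to 125 g, on four clip legs 14 mm long. The bar lies across the middle on two end posts: 10 mm thick (x), 54 long (y), 14 high. Plate top to this point 23 mm, to the bar's top 30 mm. On the bench this point is 42 mm up; z up, axes the cover's.
- cover0_c0 (a point): Press point on the plate's top of cover0 over one clip leg: -40 mm along the cover's x, -28 mm along its y, marked by a 14 mm round pad. Pushed straight down it snaps in at about 7 to 18 N. 49 mm above the bench when home; 5 to 15 mm higher until then (the end clicked first may stand 2 mm high until the other end is home).
- cover0_c1 (a point): Press point on the plate's top of cover0 over one clip leg: -40 mm along the cover's x, +28 mm along its y, marked by a 14 mm round pad. Pushed straight down it snaps in at about 7 to 18 N. 49 mm above the bench when home; 5 to 15 mm higher until then (the end clicked first may stand 2 mm high until the other end is home).
- cover0_c2 (a point): Press point on the plate's top of cover0 over one clip leg: +40 mm along the cover's x, -28 mm along its y, marked by a 14 mm round pad. Pushed straight down it snaps in at about 7 to 18 N. 49 mm above the bench when home; 5 to 15 mm higher until then (the end clicked first may stand 2 mm high until the other end is home).
- cover0_c3 (a point): Press point on the plate's top of cover0 over one clip leg: +40 mm along the cover's x, +28 mm along its y, marked by a 14 mm round pad. Pushed straight down it snaps in at about 7 to 18 N. 49 mm above the bench when home; 5 to 15 mm higher until then (the end clicked first may stand 2 mm high until the other end is home).
- cover1_bar: Pull bar (origin at its centre) of a second cover like cover0 (may be absent). Set level over a bay, within 1.5 mm of its centre, a cover's legs drop into the well and rest on the clip noses: this point is then 78 to 82 mm above the bench, and 72 mm with the cover fully home.
- cover1_c0 (a point): Press point on the plate's top of cover1 over one clip leg: -40 mm along the cover's x, -28 mm along its y, marked by a 14 mm round pad. Pushed straight down it snaps in at about 7 to 18 N. 49 mm above the bench when home; 5 to 15 mm higher until then (the end clicked first may stand 2 mm high until the other end is home).
- cover1_c1 (a point): Press point on the plate's top of cover1 over one clip leg: -40 mm along the cover's x, +28 mm along its y, marked by a 14 mm round pad. Pushed straight down it snaps in at about 7 to 18 N. 49 mm above the bench when home; 5 to 15 mm higher until then (the end clicked first may stand 2 mm high until the other end is home).
- cover1_c2 (a point): Press point on the plate's top of cover1 over one clip leg: +40 mm along the cover's x, -28 mm along its y, marked by a 14 mm round pad. Pushed straight down it snaps in at about 7 to 18 N. 49 mm above the bench when home; 5 to 15 mm higher until then (the end clicked first may stand 2 mm high until the other end is home).
- cover1_c3 (a point): Press point on the plate's top of cover1 over one clip leg: +40 mm along the cover's x, +28 mm along its y, marked by a 14 mm round pad. Pushed straight down it snaps in at about 7 to 18 N. 49 mm above the bench when home; 5 to 15 mm higher until then (the end clicked first may stand 2 mm high until the other end is home).
- cover2_bar: Pull bar (origin at its centre) of a third cover like cover0 (may be absent). The plate is flexible: its ends twist against one another about x, so that each corner snaps down on its own; all four at once would take about 48 N.
- cover2_c0 (a point): Press point on the plate's top of cover2 over one clip leg: -40 mm along the cover's x, -28 mm along its y, marked by a 14 mm round pad. Pushed straight down it snaps in at about 7 to 18 N. 49 mm above the bench when home; 5 to 15 mm higher until then (the end clicked first may stand 2 mm high until the other end is home).
- cover2_c1 (a point): Press point on the plate's top of cover2 over one clip leg: -40 mm along the cover's x, +28 mm along its y, marked by a 14 mm round pad. Pushed straight down it snaps in at about 7 to 18 N. 49 mm above the bench when home; 5 to 15 mm higher until then (the end clicked first may stand 2 mm high until the other end is home).
- cover2_c2 (a point): Press point on the plate's top of cover2 over one clip leg: +40 mm along the cover's x, -28 mm along its y, marked by a 14 mm round pad. Pushed straight down it snaps in at about 7 to 18 N. 49 mm above the bench when home; 5 to 15 mm higher until then (the end clicked first may stand 2 mm high until the other end is home).
- cover2_c3 (a point): Press point on the plate's top of cover2 over one clip leg: +40 mm along the cover's x, +28 mm along its y, marked by a 14 mm round pad. Pushed straight down it snaps in at about 7 to 18 N. 49 mm above the bench when home; 5 to 15 mm higher until then (the end clicked first may stand 2 mm high until the other end is home).
- test_button_top (a point): Centre of the top face of the round momentary test button (30 mm across) on a small fixed grey test box (64 x 60 x 34 mm; button top 52 mm above the bench). Pressed straight down; springs back up when let go.
- test_button (a joint): Travel of the test button: 0 up, 0.006 m fully down; about 6 N when fully down.
- ring_gauge: Bystander, to be left where it is: steel setting ring lying flat, 48 mm across, 14 mm high; origin at its underside.
- shim: Bystander, to be left where it is: olive painted setting block, 18 x 34 x 9 mm; origin at its underside.
- pen: Bystander, to be left where it is: ballpoint pen with clip, 10 x 150 x 12 mm, lying on the bench; origin at its underside.
There are look-alikes about, which are no part of the job. Leave any blue look-alike of the part that bears cover1_bar alone.

How it is judged:
By the outcome, as a careful person would: the job done as asked, in the order asked, and still so for the second after the job is handed in, with the robot touching nothing.
Of cover0, cover1, cover2 only 2 to 3 are there at a start; the rules pass over those that are not, and their reading is None.
At some moment in a run one of cover0, cover1, cover2 may be knocked a few centimetres aside while the robot is not near it.
Once in a run the grip may slacken for a moment while it holds something.
It also fails if it takes over 210 s, if anything falls off the work surface, if the arm or the gripper's body presses on something with over 40 N, if the wrist force passes 120 N, or if a joint passes its speed limit or range.

## Working session

There is one attempt and no reset: what is moved stays moved. The work goes in short steps, Python scripts to look and compute and a tool call to move; the robot and the scene stay as the last step left them, time stands still between calls to the robot, and variables do not carry over. Pictures are saved under pics/ and viewed, and the job is handed in when it is done.

Besides the shell and the picture viewer there is one more tool, called in YAML: its name, and indented under it one key for each argument. play_rows: Moves the arm, as the interface text tells. Its arguments: {"type":"object","properties":{"steps":{"type":"string"},"claw":{"type":"number"},"grip_force":{"type":"number"}},"required":["steps"]}

```bash
mkdir -p pics; ls; cat > h.py <<'E'
import numpy as np, cv2
from cell import *
def save(cam,name,crop=None,scale=1):
    im=get_image(cam)
    if crop: im=im[crop[1]:crop[3],crop[0]:crop[2]]
    if scale!=1: im=cv2.resize(im,None,fx=scale,fy=scale,interpolation=cv2.INTER_CUBIC)
    cv2.imwrite('pics/'+name+'.png',cv2.cvtColor(im,cv2.COLOR_RGB2BGR))
def toolT(s=None):
    from scipy.spatial.transform import Rotation as Ro
    s=s or read_state(); T=np.eye(4); T[:3,:3]=Ro.from_quat(s['tcp_rot']).as_matrix(); T[:3,3]=s['tool_pos']; return T
def campose(cam,s=None):
    ci=camera_info(cam); K=np.array(ci['mtx'])
    if cam=='wrist':
        T=toolT(s)@np.array(ci['T_tool_cam']); R=T[:3,:3].T; t=-R@T[:3,3]
    else: R=np.array(ci['R']);t=np.array(ci['t'])
    return K,R,t
def pix2w(cam,px,z,s=None):
    K,R,t=campose(cam,s)
    px=np.atleast_2d(np.array(px,float)); out=[]
    c=-R.T@t
    for u,v in px:
        d=R.T@np.linalg.inv(K)@np.array([u,v,1]); out.append(c+d*(z-c[2])/d[2])
    return np.array(out)
def w2pix(cam,X,s=None):
    K,R,t=campose(cam,s); p=(K@(R@np.atleast_2d(X).T+t[:,None])).T; return p[:,:2]/p[:,2:]
E
python3 - <<'E'
from h import *
np.set_printoptions(precision=4,suppress=True)
s=read_state();print(s)
for c in('scene','top','wrist'):
    save(c,c+'0')
    K,R,t=campose(c,s);print(c,K.tolist(),(-R.T@t),R[2])
    for q in('rack','cover0_bar','test_button_top','ring_gauge','shim','pen'):
        print(q,[(np.round(d['centre']),round(d['confidence'],2)) for d in spot_in(c,q)])
print(camera_info('wrist')['T_tool_cam'],tip_extent)
E
```

```text
pics
{'time': 0.0, 'q': array([-1.2536,  0.314 ,  0.045 ,  1.3036, -0.    ,  1.4312]), 'qd': array([ 0.0003, -0.0013, -0.0008,  0.0011, -0.    ,  0.0006]), 'effort': array([  0.0004, -48.0627,  29.8533,   0.0195,  -0.0001,  -0.    ]), 'tool_pos': array([ 0.2534, -0.5156,  0.2414]), 'tcp_rot': array([ 0.974 ,  0.2264, -0.0001, -0.0009]), 'contact_force': array([-0.1486, -0.0454,  0.7193]), 'ft_torque': array([-0.0109,  0.0231,  0.0057]), 'finger_gap': 0.08539480655935733}
scene [[567.7885559671472, 0.0, 320.2900486292497], [0.0, 567.7885559671472, 240.80735471327733], [0.0, 0.0, 1.0]] [-0.1444 -0.9063  0.5753] [ 0.5429  0.7259 -0.4223]
rack [(array([350., 288.]), 0.67)]
cover0_bar []
test_button_top [(array([436., 333.]), 0.74)]
ring_gauge [(array([201., 250.]), 0.48)]
shim [(array([274., 290.]), 0.61)]
pen [(array([345., 358.]), 0.8)]
top [[582.95948455557, 0.0, 313.83806118167695], [0.0, 582.95948455557, 237.91035492650087], [0.0, 0.0, 1.0]] [0.2872 0.0066 1.5214] [ 0.147  -0.0187 -0.989 ]
rack [(array([358., 242.]), 0.96)]
cover0_bar []
test_button_top [(array([428., 300.]), 0.72), (array([461., 251.]), 0.65)]
ring_gauge [(array([229., 307.]), 0.57), (array([358., 241.]), 0.19)]
shim [(array([463., 255.]), 0.67), (array([327., 290.]), 0.48)]
pen [(array([427., 300.]), 0.72), (array([228., 261.]), 0.7)]
wrist [[349.29274003595674, 0.0, 324.0115834612375], [0.0, 349.29274003595674, 240.67351253766665], [0.0, 0.0, 1.0]] [ 0.3305 -0.4775  0.3721] [-0.2948 -0.1423 -0.9449]
rack [(array([196.,  18.]), 0.41)]
cover0_bar []
test_button_top []
ring_gauge []
shim []
pen [(array([200.,  18.]), 0.75)]
[[ 0.0001 -0.9448 -0.3276  0.086 ]
 [ 1.      0.0003 -0.0006 -0.0004]
 [ 0.0007 -0.3276  0.9448 -0.1306]
 [ 0.      0.      0.      1.    ]] 0.011
```

View pics/scene0.png

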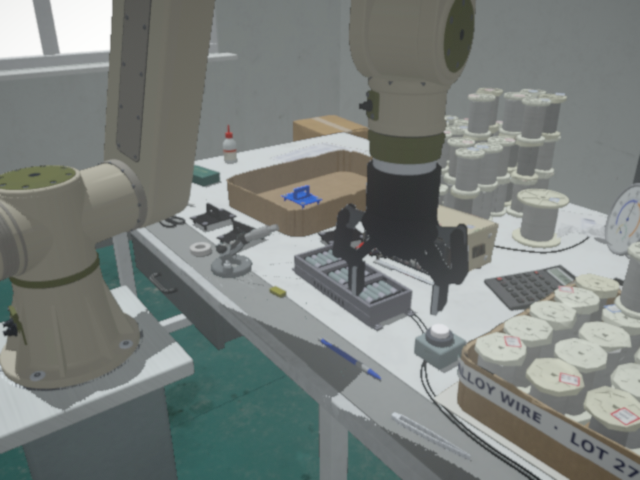

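View pics/top0.png

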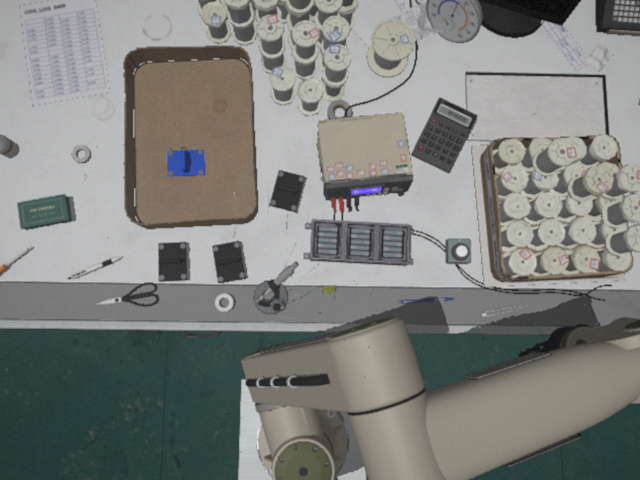

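View pics/wrist0.png

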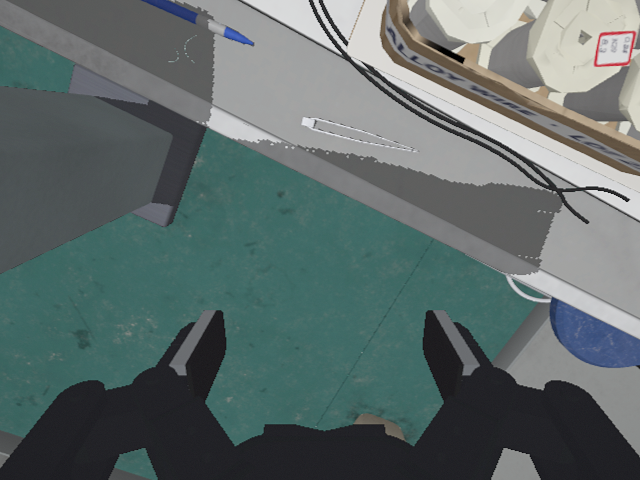

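The top view shows three black covers at about (174,261), (229,262) and (288,190). The blue look-alike is in the tray at (185,162), the rack at (360,242) and the test box at (458,250). I'll enlarge that area.

```bash
python3 - <<'E'
from h import *
save('top','t1',(140,160,340,310),4); save('top','t2',(290,190,490,310),4)
E
```

```text
(no output)
```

View pics/t1.png

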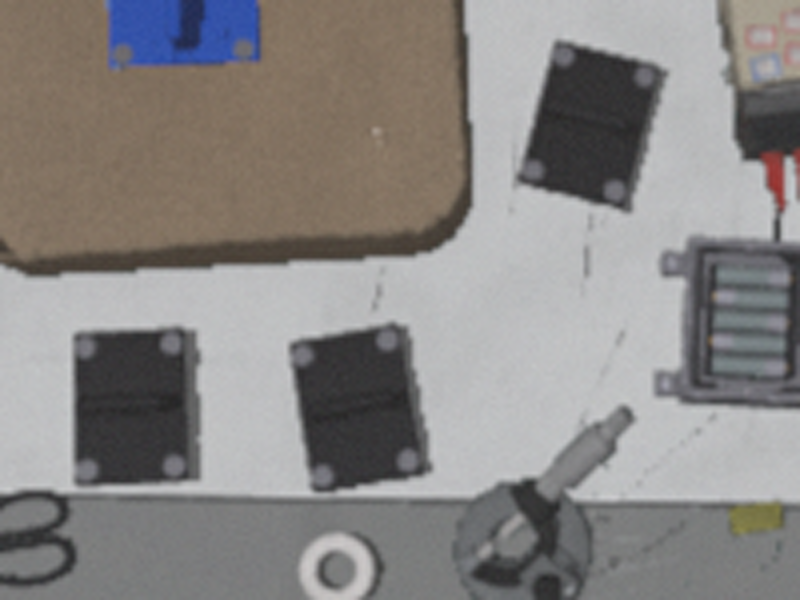

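View pics/t2.png

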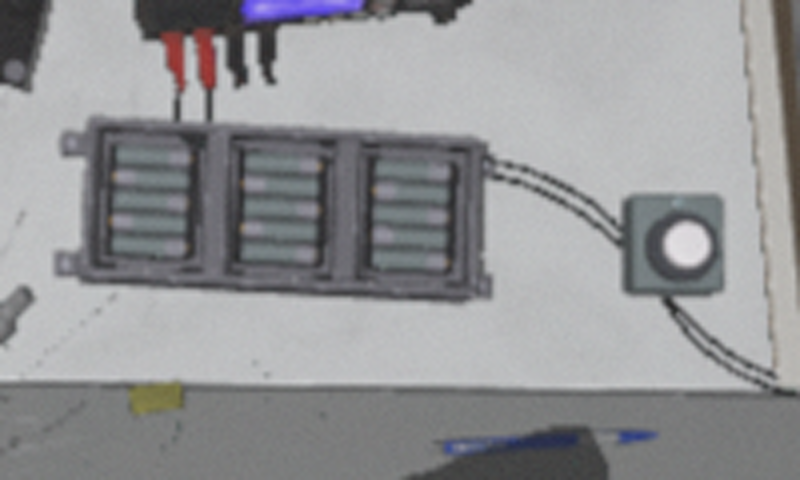

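```bash
python3 - <<'E'
from h import *
np.set_printoptions(precision=4,suppress=True)
o=np.array([140,160])
P={'A':[(85,347),(171,342),(87,469),(174,465)],'B':[(302,355),(388,340),(321,476),(408,460)],'C':[(565,55),(646,75),(532,170),(615,190)]}
for k,v in P.items():
    w=pix2w('top',np.array(v)/4+o-.1,.019)
    c=w.mean(0); dx=(w[0]+w[1]-w[2]-w[3])/2; dy=(w[0]+w[2]-w[1]-w[3])/2
    print(k,c,np.linalg.norm(dx),np.linalg.norm(dy),np.degrees(np.arctan2(dx[1],dx[0])),np.degrees(np.arctan2(-dy[0],dy[1])))
o=np.array([290,190])
w=pix2w('top',np.array([(95,120),(488,146),(82,278),(472,300)])/4+o-.1,.044);c=w.mean(0)
dx=(w[0]+w[1]-w[2]-w[3])/2; dy=(w[0]+w[2]-w[1]-w[3])/2
print('rack',c,np.linalg.norm(dx),np.linalg.norm(dy),np.degrees(np.arctan2(dx[1],dx[0])),np.degrees(np.arctan2(-dy[0],dy[1])))
print('btn',pix2w('top',np.array([(688,244)])/4+o,.052))
print('pen',pix2w('top',[(400,300),(455,298)],.01),'blue',pix2w('top',[(185,162)],.04))
s=np.array([(274,290)]);print(pix2w('top',[(228,302),(270,297),(293,263),(331,290)],0.01))
print('psu',pix2w('top',[(325,195),(412,190)],.05))
E
```

```text
A [0.4446 0.3427 0.019 ] 0.07944424346010259 0.05545333184734589 3.804660051560226 3.7579421456086224
B [0.4452 0.1977 0.019 ] 0.07942421091225386 0.05639750664579868 10.936423087795658 11.00983712203843
C [0.6359 0.0496 0.019 ] 0.08030062448520604 0.05566428292982109 -14.209805558678557 -13.128770343041063
rack [ 0.4964 -0.1424  0.044 ] 0.10153696906314957 0.25166513769996074 -5.319691939507459 -2.7600710917335425
btn [[ 0.477  -0.3999  0.052 ]]
pen [[ 0.3524 -0.2467  0.01  ]
 [ 0.3593 -0.39    0.01  ]] blue [[0.7029 0.3168 0.04  ]]
[[ 0.3422  0.1971  0.01  ]
 [ 0.3562  0.0895  0.01  ]
 [ 0.4451  0.0316  0.01  ]
 [ 0.3761 -0.0678  0.01  ]]
psu [[ 0.6183 -0.0488  0.05  ]
 [ 0.635  -0.2744  0.05  ]]
```

```bash
cat >> h.py <<'E'
def aof(s):
    T=toolT(s); return np.degrees(np.arctan2(T[1,0],T[0,0]))
def go(p,a):
    s=read_state(); T=toolT(s); d=np.array(p)-T[:3,3]
    a0=aof(s); ar=np.radians(a)
    print('now',np.round(T[:3,3],4),'a',round(a0,2),'turn',round(-((a-a0+180)%360-180),2),
     'shift in target axes mm',np.round(1000*np.array([d[0]*np.cos(ar)+d[1]*np.sin(ar), d[0]*np.sin(ar)-d[1]*np.cos(ar), -d[2]]),1),'F',np.round(s['contact_force'],1),'gap',round(s['finger_gap'],4),'t',round(s['time'],2))
E
python3 -c "
from h import *
go([.50,-.05,.24],86)"
```

```text
now [ 0.2536 -0.5161  0.2423] a 26.17 turn -59.83 shift in target axes mm [482.1 213.3   2.3] F [-0.   0.7  0.4] gap 0.0855 t 1.15
```

play_rows:
  steps: "0 0 0 -10;0 0 0 -10;0 0 0 -10;0 0 0 -10;0 0 0 -10;0 0 0 -10"

```text
time: 1.9
tool_pos: [0.2536, -0.5161, 0.2423]
tcp_rot: [0.728, 0.685, -0.0, 0.0]
contact_force: [0.0, -0.8, 0.0]
finger_gap: 0.0854
```

```bash
python3 -c "
from h import *
go([.50,-.05,.24],86)"
```

```text
now [ 0.2536 -0.5161  0.2423] a 86.5 turn 0.5 shift in target axes mm [482.1 213.3   2.3] F [ 0.  -0.8  0. ] gap 0.0854 t 1.9
```

play_rows:
  steps: "0.043 0.021 0 0;0.043 0.021 0 0;0.043 0.021 0 0;0.043 0.021 0 0;0.043 0.021 0 0;0.043 0.021 0 0;0.043 0.021 0 0;0.043 0.021 0 0;0.043 0.021 0 0;0.043 0.021 0 0"

```text
time: 3.15
tool_pos: [0.4926, -0.0997, 0.2425]
tcp_rot: [0.73, 0.683, 0.0, 0.0]
contact_force: [0.6, -0.4, -0.2]
finger_gap: 0.0853
```

play_rows:
  steps: "0 0 0 0;0 0 0 0"

```text
time: 3.4
tool_pos: [0.4917, -0.1011, 0.2422]
tcp_rot: [0.73, 0.683, -0.0, 0.0]
contact_force: [-0.3, 0.3, 0.1]
finger_gap: 0.0854
```

```bash
python3 -c "
from h import *
go([.50,-.11,.24],86)
save('wrist','w1')
print(read_state())"
```

```text
now [ 0.4917 -0.1011  0.2422] a 86.21 turn 0.21 shift in target axes mm [-8.3  8.9  2.2] F [-0.3  0.3  0.1] gap 0.0854 t 3.4
{'time': 3.45, 'q': array([-3.63716429e-01,  1.71786238e-01, -1.38510198e-01,  1.26059661e+00,
       -4.48254370e-04,  1.27443228e+00]), 'qd': array([-0.01821938, -0.0035347 , -0.00043758,  0.00042208,  0.0008538 ,
        0.00281295]), 'effort': array([ 7.11625479e-01, -3.97108698e+01,  2.97284532e+01, -2.21935137e-03,
        2.82570266e-02, -2.65161834e-03]), 'tool_pos': array([ 0.49151069, -0.10163329,  0.24227583]), 'tcp_rot': array([ 7.30513996e-01,  6.82897685e-01, -2.22556597e-04,  5.51368308e-05]), 'contact_force': array([ 0.3246262 , -0.29937044,  0.29683661]), 'ft_torque': array([ 0.05460552, -0.03328298, -0.02647083]), 'finger_gap': 0.08530953407593193}
```

View pics/w1.png

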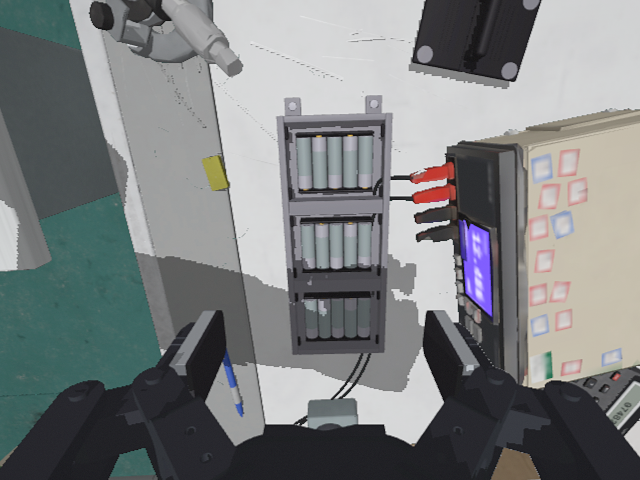

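```bash
python3 - <<'E'
import cv2
im=cv2.imread('pics/w1.png')
cv2.imwrite('pics/w1a.png',cv2.resize(im[90:365,265:405],None,fx=3,fy=3,interpolation=cv2.INTER_CUBIC)[:600])
cv2.imwrite('pics/w1b.png',cv2.resize(im[90:365,265:405],None,fx=3,fy=3,interpolation=cv2.INTER_CUBIC)[300:])
E
```

```text
(no output)
```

View pics/w1a.png

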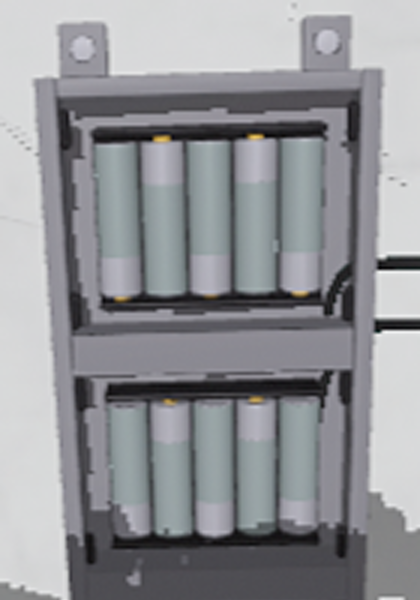

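View pics/w1b.png

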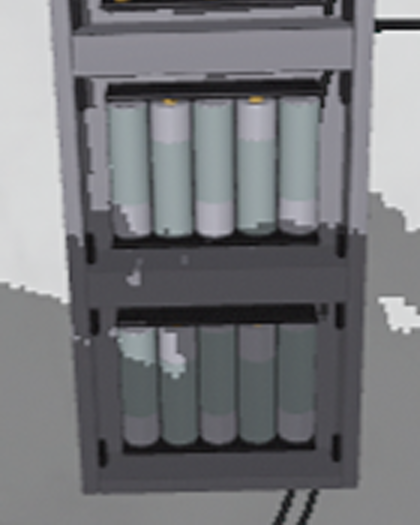

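```bash
cat >> h.py <<'E'
from scipy.optimize import least_squares
def fitpose(cam,pts,px,z,guess,s=None,loss='linear'):
    pts=np.array(pts,float);px=np.array(px,float)
    def f(q):
        c,n=np.cos(q[2]),np.sin(q[2])
        X=np.c_[q[0]+c*pts[:,0]-n*pts[:,1],q[1]+n*pts[:,0]+c*pts[:,1],np.full(len(pts),z)]
        return (w2pix(cam,X,s)-px).ravel()
    r=least_squares(f,guess); return r.x,r.fun.reshape(-1,2)
E
python3 - <<'E'
from h import *
np.set_printoptions(precision=4,suppress=True)
s=dict(tool_pos=[0.4916,-.1013,.2422],tcp_rot=[.730514,.682898,-.0002,.00005])
o=np.array([265,90])
px=np.array([(36,80),(383,70),(83,792),(357,787)])/3+o-.33
q,r=fitpose('wrist',[(-.052,.127),(.052,.127),(-.052,-.127),(.052,-.127)],px,.044,[.5,-.14,-.07],s)
print(q,np.degrees(q[2]),r)
# bay2 inner rim dividing bars: wall between bay1 and bay2 edges y: 42+-? 
print(pix2w('wrist',px,.044,s))
c,n=np.cos(q[2]),np.sin(q[2])
for y in(-.084,0,.084): print(q[0]-n*y,q[1]+c*y)
# covers C pads
print(spot_in('wrist','cover0_bar'),spot_in('wrist','cover0_c0'),spot_in('wrist','rack'))
E
```

```text
[ 0.5024 -0.1384 -0.0416] -2.385349259846157 [[-0.958  -0.9601]
 [ 0.9013 -0.8296]
 [-0.6228  1.6813]
 [ 0.6865  1.4224]]
[[ 0.4564 -0.0102  0.044 ]
 [ 0.5588 -0.0144  0.044 ]
 [ 0.446  -0.261   0.044 ]
 [ 0.5483 -0.2656  0.044 ]]
0.498861669765221 -0.2223765450544195
0.5023577642976399 -0.13844933061821657
0.5058538588300588 -0.05452211618201362
[] [] []
```

```bash
python3 -c "
from h import *
go([.636,.05,.20],76.3)"
```

```text
now [ 0.4914 -0.1021  0.2423] a 86.06 turn 9.76 shift in target axes mm [182.  104.4  42.3] F [-0.1 -0.5  1.4] gap 0.0856 t 3.6
```

play_rows:
  steps: "0 0 0 9.8;0.036 0.021 0.0 0;0.036 0.021 0.00 0;0.036 0.021 0.0 0;0.036 0.021 0.02 0;0.038 0.02 0.022 0;0 0 0 0;0 0 0 0"

```text
time: 4.6
tool_pos: [0.6355, 0.0503, 0.2002]
tcp_rot: [0.786, 0.618, -0.0, -0.0]
contact_force: [0.2, -0.5, -0.0]
finger_gap: 0.0858
```

```bash
cat >> h.py <<'E'
def pads(cam,guess,z,name,half=70,scale=4,box=None,loc=False):
    """crop around guess cover centre in image; save"""
    s=read_state(); im=get_image(cam)
    return s,im
E
python3 -c "
from h import *
s=read_state();save('wrist','w2');go([.636,.05,.20],76.3)
import pickle;pickle.dump(s,open('s2.pkl','wb'))
for q in ('cover0_bar','cover1_c0','cover2_c3'): print(spot_in('wrist',q))
"
```

```text
now [0.6355 0.0501 0.2009] a 76.29 turn -0.01 shift in target axes mm [0.1 0.5 0.9] F [ 0.1  0.1 -0. ] gap 0.0854 t 4.65
[{'centre': [42.7, 94.5], 'confidence': 0.75}]
[{'centre': [245.7, 367.9], 'confidence': 0.49}, {'centre': [41.5, 96.7], 'confidence': 0.22}]
[{'centre': [325.4, 210.6], 'confidence': 0.81}, {'centre': [355.9, 210.4], 'confidence': 0.64}]
```

View pics/w2.png

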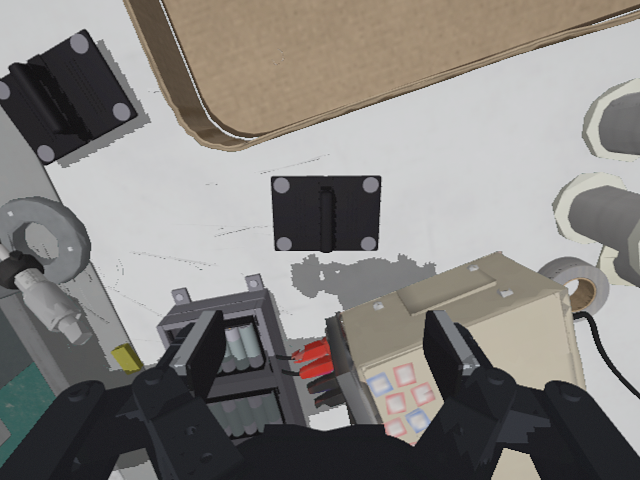

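```bash
cat >> h.py <<'E'
def findpads(im,c,r):
    g=cv2.cvtColor(im,cv2.COLOR_RGB2GRAY); x0,y0=int(c[0]-r),int(c[1]-r); x0=max(x0,0);y0=max(y0,0)
    w=cv2.resize(g[y0:y0+2*r,x0:x0+2*r],None,fx=4,fy=4,interpolation=cv2.INTER_CUBIC)
    m=((w>75)).astype(np.uint8)
    n,lab,st,ce=cv2.connectedComponentsWithStats(m)
    out=[]
    for i in range(1,n):
        a=st[i,4]/16; ww,hh=st[i,2]/4,st[i,3]/4
        if 30<a<1500 and .6<ww/hh<1.7 and a/(ww*hh)>.65: out.append((ce[i,0]/4+x0-.375,ce[i,1]/4+y0-.375,a))
    return np.array(out)
CP=np.array([(-.04,-.028),(-.04,.028),(.04,-.028),(.04,.028)])
E
python3 - <<'E'
from h import *
import pickle
np.set_printoptions(precision=4,suppress=True)
s=pickle.load(open('s2.pkl','rb'))
im=cv2.cvtColor(cv2.imread('pics/w2.png'),cv2.COLOR_BGR2RGB)
p=findpads(im,(326,214),70);print(p)
w=pix2w('wrist',p[:,:2],.019,s);print(w,w.mean(0))
print([np.linalg.norm(w[i]-w[j]) for i,j in((0,1),(2,3),(0,2),(1,3))])
E
```

```text
[[281.0229 184.9004 206.5625]
 [370.2454 184.4696 205.5   ]]
[[0.6058 0.089  0.019 ]
 [0.6835 0.0705 0.019 ]] [0.6446 0.0798 0.019 ]Traceback (most recent call last):
  File "<stdin>", line 8, in <module>
IndexError: index 2 is out of bounds for axis 0 with size 2
```

```bash
python3 - <<'E'
s=open('h.py').read()
s=s.replace("m=((w>75)).astype(np.uint8)","m=cv2.morphologyEx(((w>80)&(w<185)).astype(np.uint8),cv2.MORPH_OPEN,cv2.getStructuringElement(cv2.MORPH_ELLIPSE,(13,13)))")
open('h.py','w').write(s)
E
cat > t.py <<'E'
from h import *
import pickle
np.set_printoptions(precision=4,suppress=True)
s=pickle.load(open('s2.pkl','rb'))
im=cv2.cvtColor(cv2.imread('pics/w2.png'),cv2.COLOR_BGR2RGB)
p=findpads(im,(326,214),70);print(p)
w=pix2w('wrist',p[:,:2],.019,s);print(w,w.mean(0))
print([np.linalg.norm(w[i]-w[j]) for i,j in((0,1),(2,3),(0,2),(1,3))])
dx=(w[1]+w[3]-w[0]-w[2])/2;print(np.degrees(np.arctan2(dx[1],dx[0])))
E
python3 t.py
```

```text
[[370.2332 184.4435 200.375 ]
 [281.0743 184.9059 201.75  ]
 [367.9757 243.3677 169.1875]
 [283.7257 243.5713 167.5625]]
[[0.6835 0.0706 0.019 ]
 [0.6058 0.089  0.019 ]
 [0.6705 0.0161 0.019 ]
 [0.5929 0.0347 0.019 ]] [0.6382 0.0526 0.019 ]
[np.float64(0.07980105455663083), np.float64(0.07981872998118884), np.float64(0.05594483830559204), np.float64(0.05575761116704138)]
166.57749292537525
```

```bash
python3 -c "
from h import *
go([.6375,.0520,.037],76.57)"
```

```text
now [0.6358 0.0501 0.2015] a 76.28 turn -0.29 shift in target axes mm [  2.2   1.2 164.5] F [-0.4 -0.8 -0.9] gap 0.0855 t 4.8
```

play_rows:
  steps: "0.002 0.001 0.03 -0.3;0 0 0.04 0;0 0 0.04 0;0 0 0.03 0;0 0 0.018 0;0 0 0.006 0;0 0 0 0"
  claw: 0.06

```text
time: 5.68
tool_pos: [0.6378, 0.0528, 0.0371]
tcp_rot: [0.784, 0.62, 0.0, 0.0]
contact_force: [-0.5, -0.4, -0.7]
finger_gap: 0.06
```

```bash
python3 -c "
from h import *
go([.6375,.0520,.037],76.57);save('wrist','w3')"
```

```text
now [0.6378 0.0528 0.0371] a 76.66 turn 0.09 shift in target axes mm [-0.8 -0.1  0.1] F [-0.5 -0.4 -0.7] gap 0.06 t 5.67
```

View pics/w3.png

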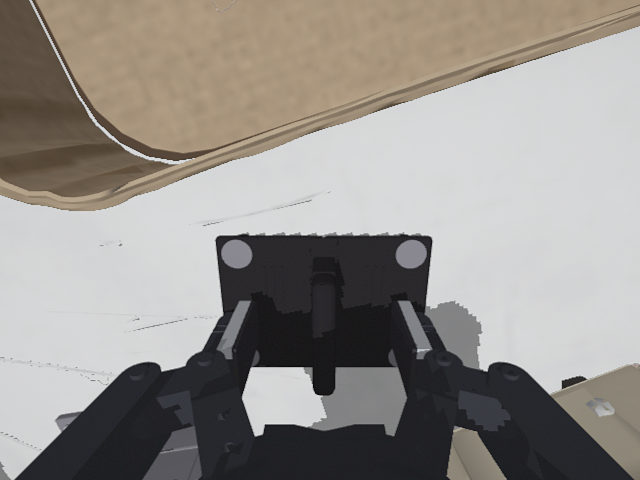

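The bar sits centred between the jaws, at column 323. I'll close on it.

play_rows:
  steps: "0 0 0 0;0 0 0 0;0 0 0 0;0 0 0 0;0 0 0 0"
  claw: 0
  grip_force: 80

```text
time: 6.35
tool_pos: [0.6376, 0.0531, 0.0369]
tcp_rot: [0.784, 0.62, 0.0, 0.0]
contact_force: [-1.1, -0.3, 5.1]
finger_gap: 0.0081
```

play_rows:
  steps: "0 0 -0.01 0;0 0 -0.02 0;0 0 -0.03 0;0 0 -0.03 0;0 0 -0.03 0;0 0 -0.02 0;0 0 0 0"

```text
time: 7.22
tool_pos: [0.6383, 0.0529, 0.1782]
tcp_rot: [0.784, 0.62, 0.001, 0.001]
contact_force: [0.6, -0.4, -1.5]
finger_gap: 0.0083
```

```bash
python3 - <<'E'
from h import *
import pickle
s=read_state();save('wrist','w4');pickle.dump(s,open('s4.pkl','wb'))
go([.5024,-.1384,.177],87.6)
E
```

```text
now [0.6375 0.053  0.1766] a 76.67 turn -10.93 shift in target axes mm [-196.9 -127.    -0.4] F [-0.1  0.8 -1.1] gap 0.0084 t 7.28
```

View pics/w4.png

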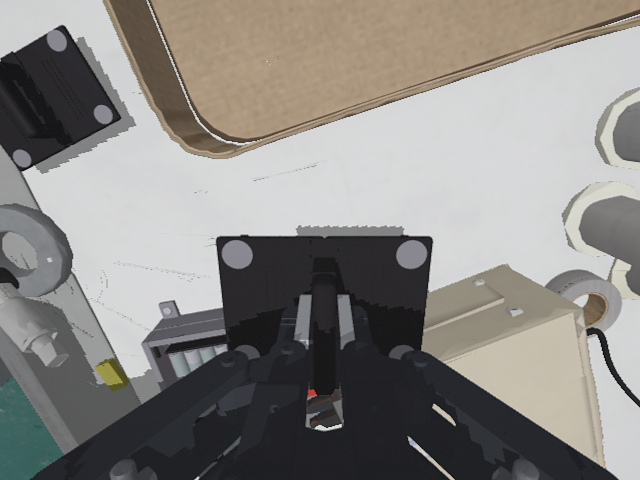

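play_rows:
  steps: "0 -0.01 -0.02 0;0 -0.03 -0.02 -5.5;0 -0.03 -0.02 -5.5;0 -0.03 0 0;-0.02 -0.03 0 0;-0.03 0 0 0;-0.04 0 0 0;-0.04 0 0 0;-0.04 0 0 0;-0.03 0 0 0"

```text
time: 8.52
tool_pos: [0.4995, -0.1321, 0.2365]
tcp_rot: [0.722, 0.692, -0.0, -0.0]
contact_force: [-0.1, -0.1, -0.7]
finger_gap: 0.0086
```

```bash
python3 - <<'E'
from h import *
go([.5024,-.17,.24],87)
E
```

```text
now [ 0.4995 -0.1321  0.2365] a 87.63 turn 0.63 shift in target axes mm [-37.7   4.9  -3.5] F [-0.1 -0.1 -0.7] gap 0.0086 t 8.53
```

play_rows:
  steps: "-0.02 0.002 -0.01 0;-0.015 0.002 0 0;0 0 0 0;0 0 0 0;0 0 0 0"

```text
time: 9.15
tool_pos: [0.503, -0.1653, 0.2461]
tcp_rot: [0.721, 0.693, -0.0, -0.0]
contact_force: [0.8, -0.5, -0.8]
finger_gap: 0.0082
```

```bash
python3 - <<'E'
from h import *
import pickle
s=read_state();save('wrist','w5');pickle.dump(s,open('s5.pkl','wb'))
im=cv2.imread('pics/w5.png')
cv2.imwrite('pics/w5a.png',cv2.resize(im[30:250,240:430],None,fx=3,fy=3,interpolation=cv2.INTER_CUBIC)[:600])
print(s['tool_pos'],aof(s))
E
```

```text
[ 0.50301782 -0.16527028  0.24614642] 87.74295079667215
```

View pics/w5.png

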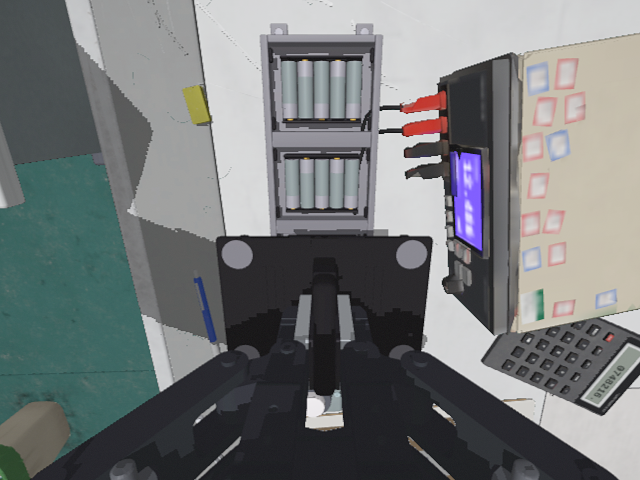

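View pics/w5a.png

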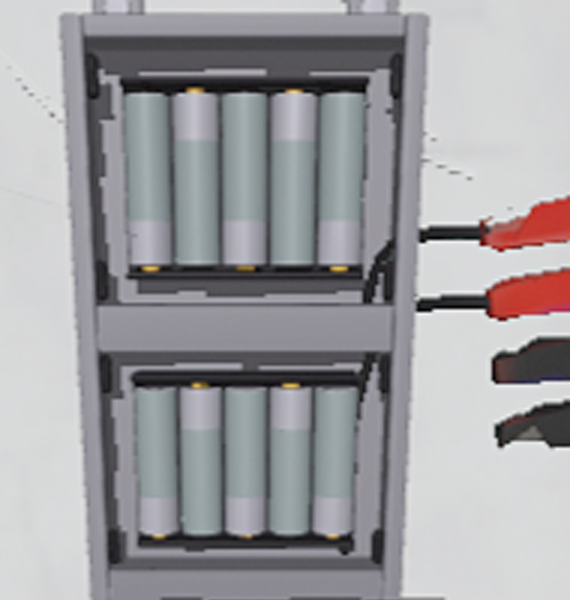

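```bash
cat >> h.py <<'E'
def draw_rack(im,cam,q,s,sc,o,bays=(0,1,2)):
    out=cv2.resize(im,None,fx=sc,fy=sc,interpolation=cv2.INTER_CUBIC)
    c,n=np.cos(q[2]),np.sin(q[2])
    def quad(x,y0,y1,col):
        P=np.array([(-x,y0),(x,y0),(x,y1),(-x,y1)])
        X=np.c_[q[0]+c*P[:,0]-n*P[:,1],q[1]+n*P[:,0]+c*P[:,1],np.full(4,.044)]
        p=((w2pix(cam,X,s)-o+.5)*sc-.5)
        cv2.polylines(out,[np.round(p*16).astype(int)],True,col,1,cv2.LINE_AA,4)
    quad(.052,-.127,.127,(0,0,255))
    for b in bays: quad(.0455,(b-1)*.084-.035,(b-1)*.084+.035,(0,255,0))
    return out
E
python3 - <<'E'
from h import *
import pickle
np.set_printoptions(precision=4,suppress=True)
s=pickle.load(open('s5.pkl','rb'));im=cv2.imread('pics/w5.png')
o=np.array([240,30]);f=lambda a:np.array(a)/3+o-.33
q,r=fitpose('wrist',[(-.052,.127),(.052,.127),(-.0455,.049),(.0455,.049),(-.0455,-.035),(.0455,-.035)],f([(62,15),(428,13),(97,305),(396,304),(107,570),(385,570)]),.044,[.5,-.14,-.04],s)
print(q,np.degrees(q[2]),r)
cv2.imwrite('pics/w5b.png',draw_rack(im[30:250,240:430],'wrist',q,s,3.5,o)[:600])
E
```

```text
[ 0.5027 -0.1385 -0.0382] -2.187394016565196 [[-1.1514 -0.8458]
 [ 1.1255 -0.3722]
 [-0.389   0.0722]
 [-0.0274  0.2944]
 [ 0.5328  0.7428]
 [-0.0522  0.6778]]
```

View pics/w5b.png

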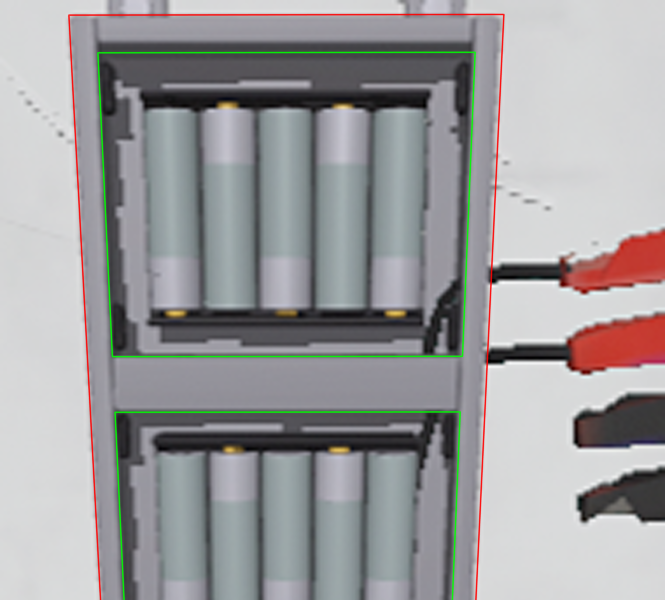

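```bash
cat >> h.py <<'E'
def held(im,s,dz=.018,c=((237,254),(412,254)),r=28):
    p=np.array([findpads(im,ci,r)[0][:2] for ci in c])
    z=s['tool_pos'][2]-dz; w=pix2w('wrist',p,z,s); T=toolT(s); t=(np.linalg.inv(T)@np.c_[w,np.ones(2)].T).T[:,:3]
    d=t[1]-t[0]; yaw=np.degrees(np.arctan2(-d[0],d[1]))   # rotation of cover long axis vs tool y, about tool z
    m=t.mean(0); n=np.array([d[1],-d[0]])/np.hypot(d[0],d[1]); cen=m[:2]-.028*n
    return p,np.linalg.norm(d),yaw,cen
E
python3 - <<'E'
from h import *
import pickle
np.set_printoptions(precision=4,suppress=True)
for k in '45':
    s=pickle.load(open(f's{k}.pkl','rb'));im=cv2.cvtColor(cv2.imread(f'pics/w{k}.png'),cv2.COLOR_BGR2RGB)
    print(held(im,s))
E
```

```text
(array([[236.7664, 254.0032],
       [411.1653, 254.0985]]), np.float64(0.07959161349855845), np.float64(0.08487170521389822), array([-0.0003,  0.001 ]))
(array([[236.7361, 254.0953],
       [411.1642, 254.0636]]), np.float64(0.07960132948126898), np.float64(-0.046854145066194335), array([-0.0003,  0.001 ]))
```

```bash
python3 - <<'E'
from h import *
go([.4985,-.2221,.10],87.8)
E
```

```text
now [ 0.5031 -0.1653  0.2462] a 87.74 turn -0.06 shift in target axes mm [-56.9  -2.4 146.2] F [-0.5 -1.2 -0.6] gap 0.0085 t 9.2
```

play_rows:
  steps: "-0.015 0 0 0;-0.025 -0.002 0.01 0;-0.017 0 0.03 0;0 0 0.04 0;0 0 0.04 0;0 0 0.02 0;0 0 0.006 0;0 0 0 0;0 0 0 0"

```text
time: 10.32
tool_pos: [0.4996, -0.2238, 0.1015]
tcp_rot: [0.721, 0.693, 0.0, 0.001]
contact_force: [-0.6, 0.8, -0.7]
finger_gap: 0.0085
```

```bash
python3 - <<'E'
from h import *
go([.4985,-.2221,.075],87.8)
import pickle
s=read_state();save('wrist','w6');pickle.dump(s,open('s6.pkl','wb'))
print(held(cv2.cvtColor(cv2.imread('pics/w6.png'),cv2.COLOR_BGR2RGB),s))
E
```

```text
now [ 0.4996 -0.2238  0.1015] a 87.67 turn -0.13 shift in target axes mm [ 1.6 -1.2 26.5] F [-0.6  0.8 -0.7] gap 0.0085 t 10.32
(array([[235.49202718, 230.43032446],
       [406.34222846, 229.79213483]]), np.float64(0.07610979233402579), np.float64(-0.21220774379997911), array([ 0.01113968, -0.00025357]))
```

View pics/w6.png

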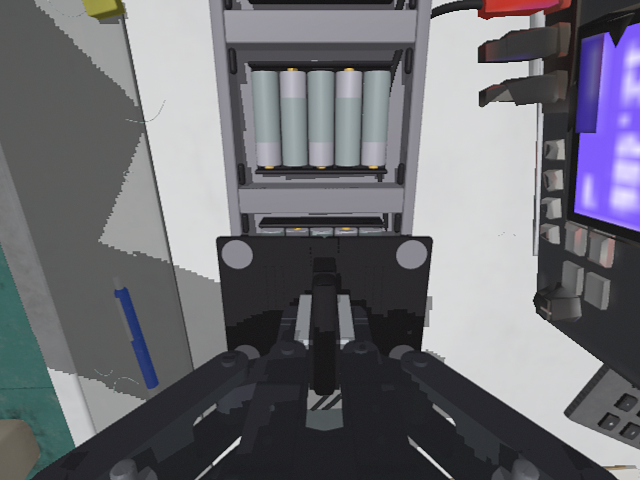

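```bash
python3 - <<'E'
from h import *
import pickle
s=pickle.load(open('s6.pkl','rb'));im=cv2.imread('pics/w6.png')
o=np.array([200,0])
cv2.imwrite('pics/w6b.png',draw_rack(im[0:245,200:440],'wrist',[.5027,-.1385,-.0382],s,3,o)[135:])
cv2.imwrite('pics/w6c.png',cv2.resize(im[45:245,200:440],None,fx=3,fy=3,interpolation=cv2.INTER_CUBIC))
E
```

```text
(no output)
```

View pics/w6b.png

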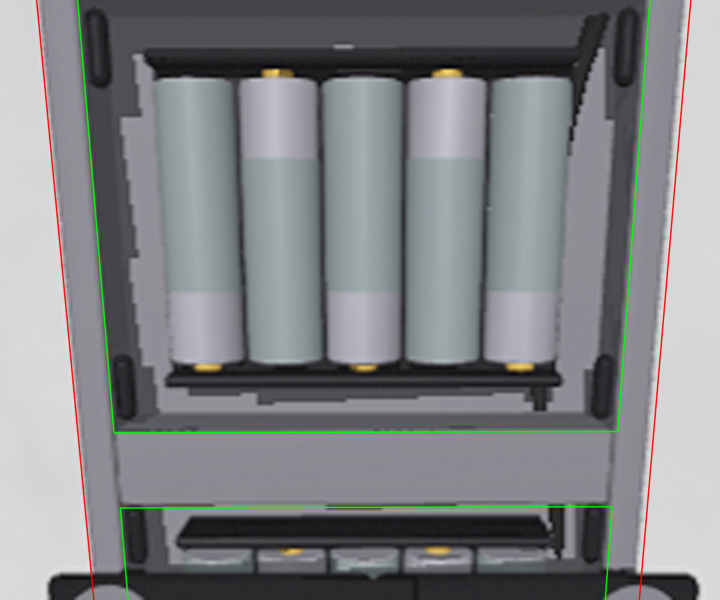

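View pics/w6c.png

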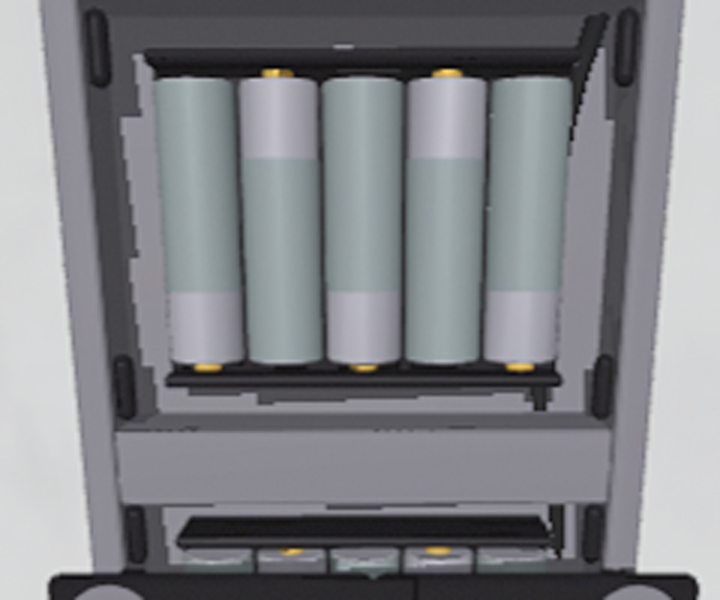

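play_rows:
  steps: "0.0022 -0.0015 0 0;0 0 0.006 0;0 0 0 0;0 0 0 0"

```text
time: 10.88
tool_pos: [0.4973, -0.2208, 0.0942]
tcp_rot: [0.721, 0.693, -0.0, -0.0]
contact_force: [-0.4, -0.6, -1.6]
finger_gap: 0.0082
```

```bash
python3 - <<'E'
from h import *
for i in range(4):
    go([.498,-.2215,.075],87.8); get_image('top')
E
```

```text
now [ 0.4973 -0.2208  0.0942] a 87.68 turn -0.12 shift in target axes mm [-0.7  0.7 19.2] F [-0.4 -0.6 -1.6] gap 0.0082 t 10.88
now [ 0.4974 -0.2208  0.0943] a 87.67 turn -0.13 shift in target axes mm [-0.6  0.6 19.3] F [-0.  -0.3 -1.7] gap 0.0083 t 10.93
now [ 0.4974 -0.2209  0.0943] a 87.67 turn -0.13 shift in target axes mm [-0.6  0.6 19.3] F [-0.2 -0.1 -1.4] gap 0.0081 t 10.97
now [ 0.4975 -0.2209  0.0943] a 87.67 turn -0.13 shift in target axes mm [-0.6  0.6 19.3] F [-0.2 -0.9 -0.8] gap 0.008 t 11.03
```

play_rows:
  steps: "-0.0006 0.0006 0 0;0 0 0.006 0;0 0 0.006 0;0 0 0.003 0;0 0 0.002 0;0 0 0 0;0 0 0 0"

```text
time: 11.95
tool_pos: [0.498, -0.2215, 0.0774]
tcp_rot: [0.721, 0.693, -0.0, 0.0]
contact_force: [0.1, -0.4, -0.9]
finger_gap: 0.0084
```

```bash
python3 - <<'E'
from h import *
go([.498,-.2215,.075],87.8);save('wrist','w7');print(read_state()['ft_torque'])
E
```

```text
now [ 0.498  -0.2215  0.0774] a 87.67 turn -0.13 shift in target axes mm [ 0.  -0.   2.4] F [ 0.1 -0.4 -0.9] gap 0.0084 t 11.95
[-0.02686405 -0.00862838 -0.03629462]
```

View pics/w7.png

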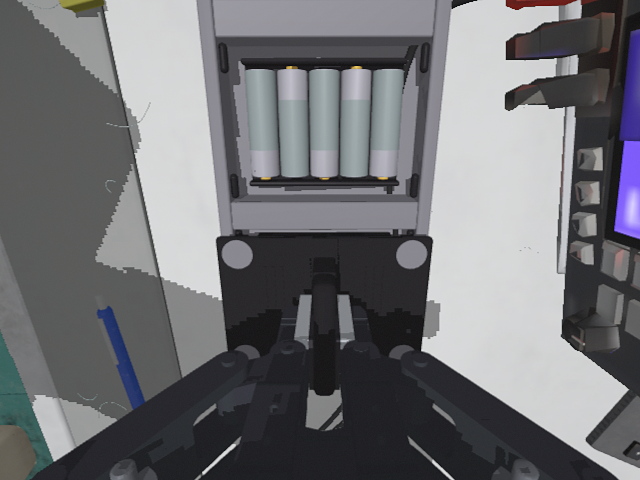

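play_rows:
  steps: "0 0 0.002 0;0 0 0.002 0;0 0 0 0;0 0 0 0"

```text
time: 12.5
tool_pos: [0.4983, -0.2216, 0.074]
tcp_rot: [0.721, 0.693, 0.0, 0.001]
contact_force: [-1.7, 0.9, 5.0]
finger_gap: 0.008
```

```bash
python3 - <<'E'
from h import *
for i in range(3): go([.498,-.2215,.073],87.8);get_image('top')
E
```

```text
now [ 0.4983 -0.2216  0.074 ] a 87.68 turn -0.12 shift in target axes mm [ 0.1 -0.3  1. ] F [-1.7  0.9  5. ] gap 0.008 t 12.5
now [ 0.4983 -0.2216  0.074 ] a 87.68 turn -0.12 shift in target axes mm [ 0.1 -0.3  1. ] F [-1.4  0.4  5.9] gap 0.0083 t 12.55
now [ 0.4983 -0.2216  0.074 ] a 87.68 turn -0.12 shift in target axes mm [ 0.1 -0.3  1. ] F [-2.   2.3  4.6] gap 0.0084 t 12.6
```

play_rows:
  steps: "0 0 0 0;0 0 0 0;0 0 0 0"
  claw: 0.04

```text
time: 13.02
tool_pos: [0.4978, -0.2214, 0.073]
tcp_rot: [0.721, 0.693, -0.0, -0.0]
contact_force: [-0.4, -0.2, -0.7]
finger_gap: 0.0404
```

play_rows:
  steps: "0 0 -0.01 0;0 0 -0.02 0;0 0 -0.03 0;0.02 0 -0.04 0;0.02 0 -0.02 0;0.01 0 0 0;0 0 0 0;0 0 0 0"

```text
time: 14.02
tool_pos: [0.4994, -0.1716, 0.1921]
tcp_rot: [0.721, 0.693, -0.0, -0.001]
contact_force: [-0.7, -0.7, -0.5]
finger_gap: 0.0398
```

```bash
python3 - <<'E'
from h import *
import pickle
go([.498,-.2215,.073],87.8)
s=read_state();save('wrist','w8');pickle.dump(s,open('s8.pkl','wb'));save('top','t3',(100,100,500,340),2)
E
```

```text
now [ 0.4994 -0.1716  0.1921] a 87.66 turn -0.14 shift in target axes mm [-49.9   0.5 119.1] F [-0.7 -0.7 -0.5] gap 0.0398 t 14.03
```

View pics/w8.png

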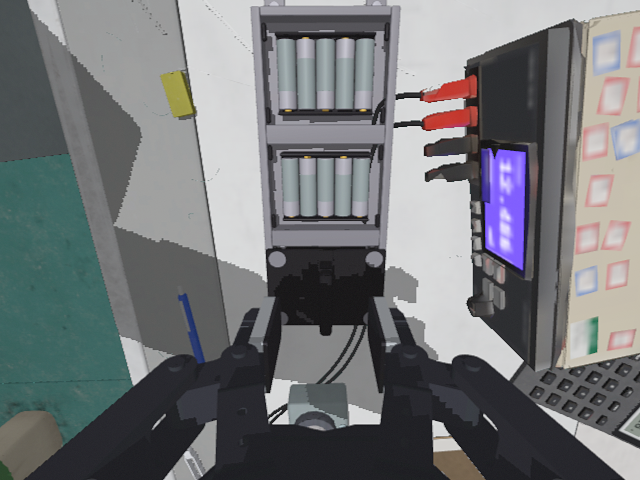

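View pics/t3.png

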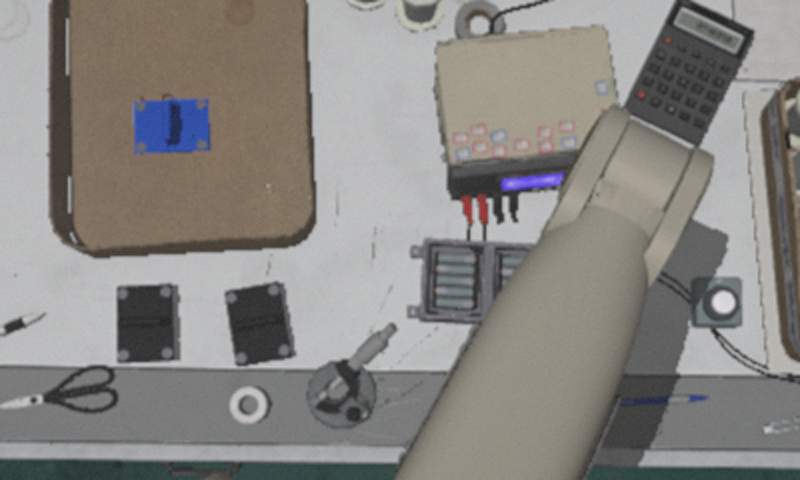

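Cover C rests level in bay0. I'll close the fingers and press its corners, starting at the -x end.

play_rows:
  steps: "-0.023 -0.039 0 0;0 0 0.03 0;0 0 0.03 0;0 0 0.025 0;0 0 0.02 0;0 0 0.01 0;0 0 0 0"
  claw: 0

```text
time: 15.0
tool_pos: [0.4595, -0.1928, 0.0776]
tcp_rot: [0.721, 0.692, -0.0, -0.001]
contact_force: [0.1, -0.3, 0.6]
finger_gap: -0.0001
```

```bash
cat >> h.py <<'E'
def cor(cx,cy,a,z,i=(27,40)):
    ar=np.radians(a); ex=np.array([np.cos(ar),np.sin(ar)]); ey=np.array([np.sin(ar),-np.cos(ar)])
    for k,(u,v) in {'+-':(1,-1),'--':(-1,-1),'++':(1,1),'-+':(-1,1)}.items():
        p=np.array([cx,cy])+ex*u*i[0]/1e3+ey*v*i[1]/1e3; print(k,end=' '); go([p[0],p[1],z],a)
E
python3 -c "
from h import *
cor(.4985,-.2217,87.8,.06);save('wrist','w9')"
```

```text
+- now [ 0.4595 -0.1928  0.0776] a 87.65 turn -0.15 shift in target axes mm [-0.4  0.  17.6] F [ 0.1 -0.3  0.6] gap -0.0001 t 15.0
-- now [ 0.4595 -0.1928  0.0776] a 87.65 turn -0.15 shift in target axes mm [-54.4   0.   17.6] F [ 0.1 -0.3  0.6] gap -0.0001 t 15.0
++ now [ 0.4595 -0.1928  0.0776] a 87.65 turn -0.15 shift in target axes mm [-0.4 80.  17.6] F [ 0.1 -0.3  0.6] gap -0.0001 t 15.0
-+ now [ 0.4595 -0.1928  0.0776] a 87.65 turn -0.15 shift in target axes mm [-54.4  80.   17.6] F [ 0.1 -0.3  0.6] gap -0.0001 t 15.0
```

View pics/w9.png

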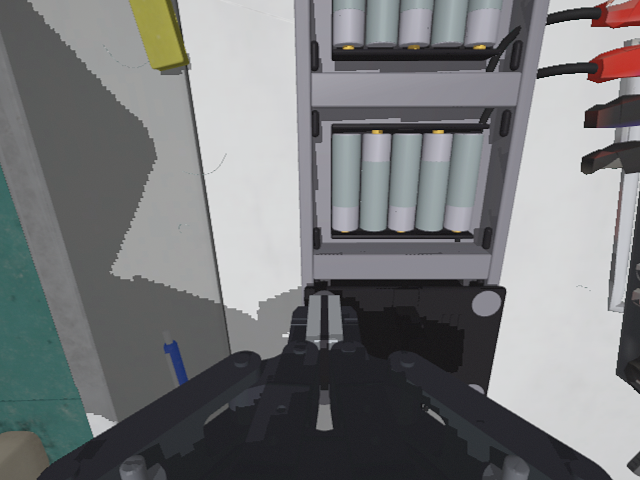

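play_rows:
  steps: "0 0 0.008 0;0 0 0.003 0;0 0 0.002 0;0 0 0.002 0;0 0 0.002 0;0 0 0.001 0;0 0 0 0;0 0 0 0"

```text
time: 16.05
tool_pos: [0.4605, -0.1931, 0.0614]
tcp_rot: [0.721, 0.693, 0.0, 0.001]
contact_force: [-2.0, 2.3, 10.3]
finger_gap: 0.0002
```

play_rows:
  steps: "0 0 0.001 0;0 0 0.001 0;0 0 0 0;0 0 0 0"

```text
time: 16.55
tool_pos: [0.4606, -0.1932, 0.061]
tcp_rot: [0.721, 0.693, 0.0, 0.001]
contact_force: [-5.5, 3.5, 23.5]
finger_gap: 0.0002
```

play_rows:
  steps: "0 0 -0.008 0;0 0 -0.012 0;-0.027 0 0 0;-0.027 0 0 0;0 0 0.008 0;0 0 0.005 0;0 0 0.002 0;0 0 0.002 0;0 0 0 0;0 0 0 0"

```text
time: 17.8
tool_pos: [0.4577, -0.2461, 0.0613]
tcp_rot: [0.721, 0.693, 0.0, -0.0]
contact_force: [-1.3, 2.1, 3.1]
finger_gap: 0.0004
```

```bash
python3 -c "
from h import *
cor(.4985,-.2217,87.8,.06)"
```

```text
+- now [ 0.4577 -0.2461  0.0613] a 87.71 turn -0.09 shift in target axes mm [52.9 -0.2  1.3] F [-1.3  2.1  3.1] gap 0.0004 t 17.8
-- now [ 0.4577 -0.2461  0.0613] a 87.71 turn -0.09 shift in target axes mm [-1.1 -0.2  1.3] F [-1.3  2.1  3.1] gap 0.0004 t 17.8
++ now [ 0.4577 -0.2461  0.0613] a 87.71 turn -0.09 shift in target axes mm [52.9 79.8  1.3] F [-1.3  2.1  3.1] gap 0.0004 t 17.8
-+ now [ 0.4577 -0.2461  0.0613] a 87.71 turn -0.09 shift in target axes mm [-1.1 79.8  1.3] F [-1.3  2.1  3.1] gap 0.0004 t 17.8
```

play_rows:
  steps: "0 0 0.001 0;0 0 0.001 0;0 0 0.001 0;0 0 0 0;0 0 0 0"

```text
time: 18.42
tool_pos: [0.458, -0.2462, 0.0608]
tcp_rot: [0.721, 0.693, 0.0, 0.0]
contact_force: [-7.1, 6.5, 23.4]
finger_gap: -0.0003
```

play_rows:
  steps: "0 0 -0.013 0;0 0 -0.02 0;0 0 -0.02 0;0 0.02 0 0;0 0.03 0 0;0 0.03 0 0;0 0 0.02 0;0 0 0.02 0;0 0 0 0;0 0 0 0"

```text
time: 19.68
tool_pos: [0.5381, -0.2503, 0.0718]
tcp_rot: [0.721, 0.693, 0.0, 0.0]
contact_force: [-0.0, -0.5, -0.7]
finger_gap: -0.0002
```

play_rows:
  steps: "0 0 0.003 0;0 0 0.003 0;0 0 0.002 0;0 0 0.002 0;0 0 0.001 0;0 0 0.001 0;0 0 0 0;0 0 0 0"

```text
time: 20.68
tool_pos: [0.5384, -0.2506, 0.061]
tcp_rot: [0.721, 0.693, 0.0, 0.001]
contact_force: [-2.2, -0.2, 11.1]
finger_gap: -0.0001
```

play_rows:
  steps: "0 0 0.001 0;0 0 0.001 0;0 0 0 0;0 0 0 0"

```text
time: 21.18
tool_pos: [0.5385, -0.2506, 0.0607]
tcp_rot: [0.721, 0.693, 0.0, 0.002]
contact_force: [-5.3, 3.3, 21.3]
finger_gap: 0.0001
```

play_rows:
  steps: "0 0 -0.008 0;0 0 -0.012 0;0.027 0 0 0;0.027 0 0 0;0 0 0.008 0;0 0 0.005 0;0 0 0.002 0;0 0 0.002 0;0 0 0 0;0 0 0 0"

```text
time: 22.42
tool_pos: [0.54, -0.1965, 0.0601]
tcp_rot: [0.721, 0.692, -0.0, 0.0]
contact_force: [1.3, 0.3, -0.1]
finger_gap: -0.0002
```

play_rows:
  steps: "0 0 0.001 0;0 0 0.001 0;0 0 0.001 0;0 0 0 0;0 0 0 0"

```text
time: 23.05
tool_pos: [0.5401, -0.1965, 0.0599]
tcp_rot: [0.721, 0.693, -0.0, 0.001]
contact_force: [-5.8, 1.9, 19.3]
finger_gap: 0.0002
```

play_rows:
  steps: "0 0 -0.01 0;0 0 -0.02 0;0 0 -0.03 0;0.02 -0.01 -0.04 0;0.02 -0.03 -0.02 0;0 0 0 0;0 0 0 0"

```text
time: 23.92
tool_pos: [0.5021, -0.1547, 0.1773]
tcp_rot: [0.721, 0.693, 0.0, 0.0]
contact_force: [-0.3, -0.2, -0.7]
finger_gap: 0.0001
```

```bash
python3 - <<'E'
from h import *
import pickle
np.set_printoptions(precision=4,suppress=True)
s=read_state();im=get_image('wrist');save('wrist','w10');print(s['tool_pos'])
p=w2pix('wrist',np.array([[.4985,-.2217,.049]]),s)[0];print(p)
P=findpads(im,p,65);print(P)
print(pix2w('wrist',P[:,:2],.049,s))
x0,y0=int(p[0]-90),int(p[1]-70)
cv2.imwrite('pics/w10a.png',cv2.cvtColor(cv2.resize(im[y0:y0+140,x0:x0+180],None,fx=4,fy=4),cv2.COLOR_RGB2BGR))
E
```

```text
[ 0.5021 -0.1547  0.1773]
[321.778  311.2546]
[[273.4854 280.8306 221.    ]
 [369.1112 275.4202  37.3125]]
[[ 0.4603 -0.1919  0.049 ]
 [ 0.5383 -0.1902  0.049 ]]
```

View pics/w10a.png

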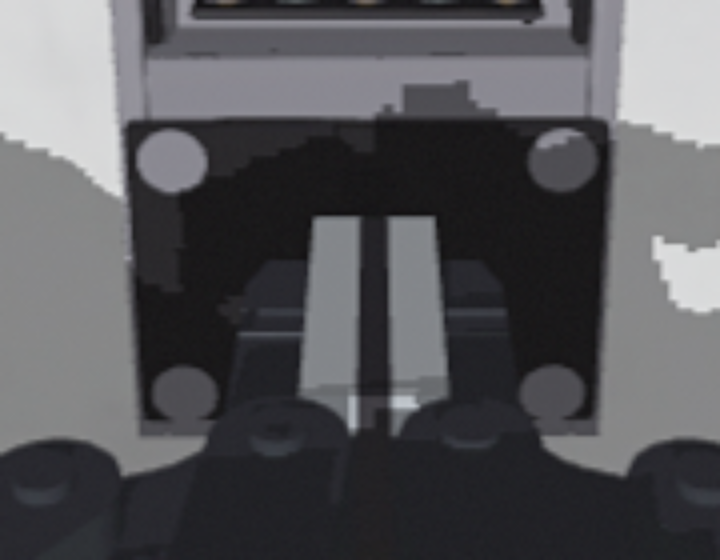

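```bash
python3 -c "
from h import *
cor(.4988,-.2217,87.8,.0605)"
```

```text
+- now [ 0.5019 -0.1549  0.1765] a 87.65 turn -0.15 shift in target axes mm [-39.9 -40.6 116. ] F [-0.  -0.2  0.3] gap -0.0001 t 24.02
-- now [ 0.5019 -0.1549  0.1765] a 87.65 turn -0.15 shift in target axes mm [-93.9 -40.6 116. ] F [-0.  -0.2  0.3] gap -0.0001 t 24.02
++ now [ 0.5019 -0.1549  0.1765] a 87.65 turn -0.15 shift in target axes mm [-39.9  39.4 116. ] F [-0.  -0.2  0.3] gap -0.0001 t 24.02
-+ now [ 0.5019 -0.1549  0.1765] a 87.65 turn -0.15 shift in target axes mm [-93.9  39.4 116. ] F [-0.  -0.2  0.3] gap -0.0001 t 24.02
```

play_rows:
  steps: "-0.02 -0.02 0 0;-0.02 -0.021 0.03 0;0 0 0.04 0;0 0 0.03 0;0 0 0.012 0;0 0 0.003 0;0 0 0.001 0;0 0 0.001 0;0 0 0.001 0;0 0 0 0"

```text
time: 25.28
tool_pos: [0.4597, -0.1931, 0.0601]
tcp_rot: [0.721, 0.693, 0.0, 0.001]
contact_force: [1.3, 0.1, 3.8]
finger_gap: -0.0003
```

play_rows:
  steps: "0 0 -0.008 0;0 0 -0.008 0;-0.027 0 0 0;-0.027 0 0 0;0 0 0.008 0;0 0 0.005 0;0 0 0.002 0;0 0 0.001 0;0 0 0.001 0;0 0 0 0"

```text
time: 26.52
tool_pos: [0.4563, -0.2456, 0.0599]
tcp_rot: [0.721, 0.693, -0.0, -0.0]
contact_force: [-6.2, 3.4, 16.0]
finger_gap: -0.0001
```

play_rows:
  steps: "0 0 -0.013 0;0 0 -0.02 0;0 0 -0.02 0;0 0.03 0 0;0 0.05 0 0;0 0 0.02 0;0 0 0.02 0;0 0 0.008 0;0 0 0.003 0;0 0 0.001 0"

```text
time: 27.78
tool_pos: [0.537, -0.25, 0.0601]
tcp_rot: [0.721, 0.693, 0.0, 0.0]
contact_force: [-1.7, 1.2, 5.1]
finger_gap: 0.0
```

play_rows:
  steps: "0 0 0.001 0;0 0 0 0;0 0 0 0"

```text
time: 28.15
tool_pos: [0.537, -0.25, 0.06]
tcp_rot: [0.721, 0.693, 0.0, 0.001]
contact_force: [-3.3, 2.0, 6.3]
finger_gap: 0.0001
```

All four corners of the first cover read home (TCP z 0.060, which puts the tip at 49 mm). Next is cover B.

```bash
python3 -c "
from h import *
go([.445,.18,.23],101)"
```

```text
now [ 0.537 -0.25   0.06 ] a 87.68 turn -13.32 shift in target axes mm [ 439.7   -8.3 -170. ] F [-3.3  2.   6.3] gap 0.0001 t 28.15
```

play_rows:
  steps: "0 0 -0.02 0;0 0 -0.05 0;0 0 -0.05 0;0 0 -0.05 -6.5;0.02 -0.01 0 -6.8;0.05 -0.02 0 0;0.06 -0.02 0 0;0.06 -0.02 0 0;0.06 -0.02 0 0;0.06 -0.02 0 0"
  claw: 0.06

```text
time: 29.4
tool_pos: [0.3727, 0.0335, 0.2291]
tcp_rot: [0.637, 0.771, 0.001, 0.001]
contact_force: [1.4, 1.3, -0.8]
finger_gap: 0.0597
```

```bash
python3 -c "
from h import *
go([.445,.18,.23],101)"
```

```text
now [0.3727 0.0335 0.2291] a 100.91 turn -0.09 shift in target axes mm [130.   98.9  -0.9] F [ 1.4  1.3 -0.8] gap 0.0597 t 29.4
```

play_rows:
  steps: "0.03 0.025 0 0;0.035 0.025 0 0;0.035 0.025 0 0;0.03 0.024 0 0;0 0 0 0;0 0 0 0"

```text
time: 30.15
tool_pos: [0.4456, 0.1784, 0.2285]
tcp_rot: [0.636, 0.772, -0.0, 0.0]
contact_force: [-0.3, 0.0, -0.5]
finger_gap: 0.0598
```

```bash
cat > cov.py <<'E'
from h import *
import pickle,sys
np.set_printoptions(precision=4,suppress=True)
name,gx,gy=sys.argv[1],float(sys.argv[2]),float(sys.argv[3])
s=read_state();im=get_image('wrist');cv2.imwrite(f'pics/{name}.png',cv2.cvtColor(im,cv2.COLOR_RGB2BGR))
p=w2pix('wrist',np.array([[gx,gy,.019]]),s)[0];print('expected px',p)
P=findpads(im,p,80);print(P)
w=pix2w('wrist',P[:,:2],.019,s);print(w)
if len(P)==4:
    c=w.mean(0)[:2]; i=np.argsort([np.hypot(*(w[k,:2]-w[0,:2])) for k in range(4)])
    print('c',c,'dists',[np.linalg.norm(w[k]-w[0]) for k in i])
    # long axis
    d=w[i[2]]-w[0]; y=np.degrees(np.arctan2(d[1],d[0])); y=(y+90)%180-90
    print('yaw',y,'a',90+y); go([c[0],c[1],.037],90+y)
E
python3 cov.py w11 .447 .2
```

```text
expected px [328.492  189.2748]
[[370.5568 160.101  185.9375]
 [286.902  160.7932 184.3125]
 [368.5401 216.7618 158.5   ]
 [289.3048 217.3829 159.25  ]
 [298.5871 263.8075 119.    ]
 [363.1134 263.6651 124.25  ]]
[[0.4809 0.2352 0.019 ]
 [0.4027 0.2193 0.019 ]
 [0.492  0.1804 0.019 ]
 [0.4138 0.1645 0.019 ]
 [0.4315 0.1163 0.019 ]
 [0.4982 0.1295 0.019 ]]
```

View pics/w11.png

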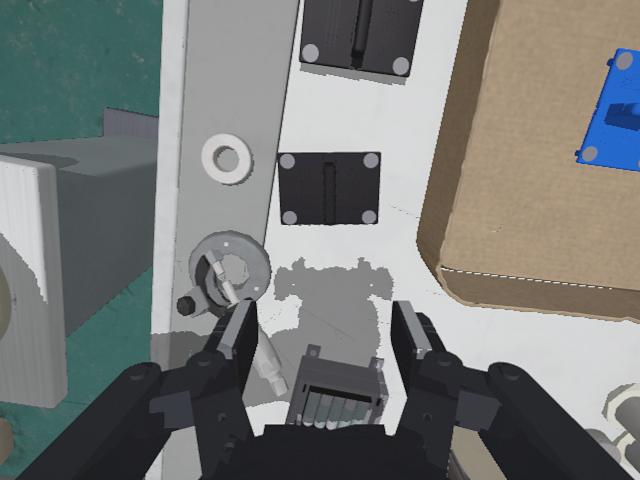

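```bash
python3 -c "
from h import *
go([.4470,.1996,.037],101.5)"
```

```text
now [0.4455 0.178  0.2285] a 100.94 turn -0.56 shift in target axes mm [ 20.8   5.7 191.5] F [-0.1 -0.  -0.8] gap 0.06 t 30.2
```

play_rows:
  steps: "0.02 0.006 0.01 -0.5;0 0 0.045 0;0 0 0.045 0;0 0 0.04 0;0 0 0.03 0;0 0 0.015 0;0 0 0.006 0;0 0 0 0;0 0 0 0"

```text
time: 31.32
tool_pos: [0.449, 0.1997, 0.0384]
tcp_rot: [0.633, 0.774, 0.001, 0.001]
contact_force: [-0.2, -0.0, 0.1]
finger_gap: 0.06
```

```bash
python3 -c "
from h import *
go([.4470,.1996,.037],101.5);save('wrist','w12')"
```

```text
now [0.449  0.1997 0.0384] a 101.47 turn -0.03 shift in target axes mm [ 0.3 -2.   1.4] F [-0.2 -0.   0.1] gap 0.06 t 31.32
```

View pics/w12.png

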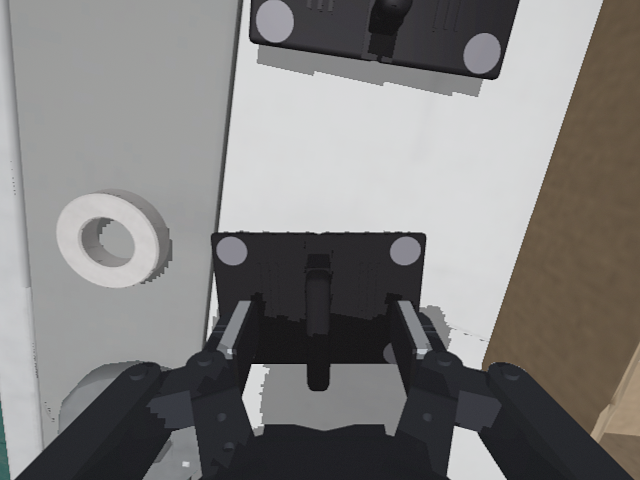

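play_rows:
  steps: "0 -0.002 0.0012 0;0 0 0 0"

```text
time: 31.62
tool_pos: [0.4459, 0.1991, 0.0362]
tcp_rot: [0.633, 0.774, 0.0, 0.0]
contact_force: [-0.7, 0.0, -0.5]
finger_gap: 0.0601
```

play_rows:
  steps: "0 0 0 0;0 0 0 0;0 0 0 0;0 0 0 0;0 0 0 0"
  claw: 0
  grip_force: 80

```text
time: 32.25
tool_pos: [0.4461, 0.1991, 0.0362]
tcp_rot: [0.633, 0.774, 0.0, 0.0]
contact_force: [-0.4, 0.3, 2.8]
finger_gap: 0.0083
```

play_rows:
  steps: "0 0 -0.01 0;0 0 -0.02 0;0 0 -0.03 0;0 0 -0.04 0;0 0 -0.05 0;0 0 -0.04 0;0 0 -0.02 0;0 0 0 0"

```text
time: 33.25
tool_pos: [0.447, 0.1993, 0.248]
tcp_rot: [0.633, 0.774, 0.002, 0.001]
contact_force: [0.4, 0.4, -1.0]
finger_gap: 0.0086
```

```bash
python3 -c "
from h import *
save('wrist','w13');s=read_state();print(held(get_image('wrist'),s));go([.503,-.08,.24],87.8)"
```

```text
(array([[236.18785256, 252.14903888],
       [411.86426434, 252.1570118 ]]), np.float64(0.08000693435478134), np.float64(0.00734976913403365), array([0.00033798, 0.0012862 ]))
now [0.4457 0.199  0.2455] a 101.47 turn 13.67 shift in target axes mm [-276.6   68.     5.5] F [-0.5  0.7 -1.2] gap 0.0086 t 33.35
```

View pics/w13.png

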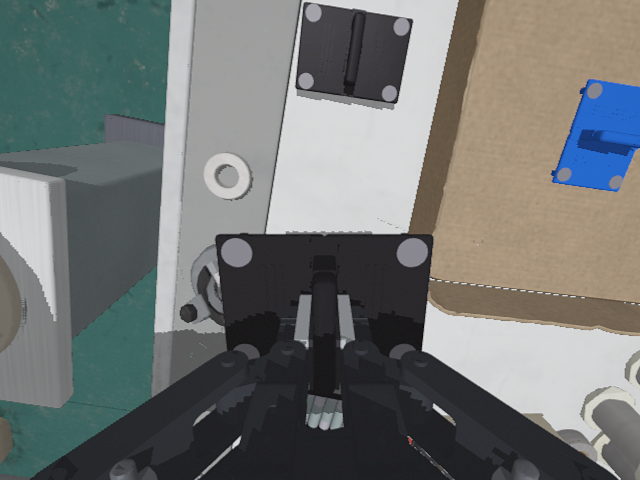

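play_rows:
  steps: "0 0 0 6.9;0 0 0 6.8;-0.03 0.01 0 0;-0.04 0.01 0 0;-0.04 0.01 0 0;-0.04 0.01 0 0;-0.04 0.01 0 0;-0.04 0.01 0 0;-0.04 0.005 0 0;-0.03 0 0 0"

```text
time: 34.6
tool_pos: [0.4986, -0.1046, 0.2441]
tcp_rot: [0.721, 0.693, -0.001, -0.001]
contact_force: [0.0, -0.6, -1.5]
finger_gap: 0.0086
```

```bash
python3 -c "
from h import *
go([.5009,-.1383,.10],87.8)"
```

```text
now [ 0.4986 -0.1046  0.2441] a 87.71 turn -0.09 shift in target axes mm [-33.6   3.6 144.1] F [ 0.  -0.6 -1.5] gap 0.0086 t 34.6
```

play_rows:
  steps: "-0.02 0.002 0.01 0;-0.012 0.001 0.03 0;0 0 0.04 0;0 0 0.04 0;0 0 0.02 0;0 0 0.006 0;0 0 0 0;0 0 0 0"

```text
time: 35.6
tool_pos: [0.5018, -0.1355, 0.101]
tcp_rot: [0.721, 0.693, 0.0, 0.001]
contact_force: [0.9, 0.2, -1.0]
finger_gap: 0.0084
```

```bash
python3 - <<'E'
from h import *
get_image('top');get_image('top')
s=read_state();go([.5009,-.1383,.10],87.8)
im=get_image('wrist');cv2.imwrite('pics/w14.png',cv2.cvtColor(im,cv2.COLOR_RGB2BGR))
o=np.array([200,0]);im=cv2.cvtColor(im,cv2.COLOR_RGB2BGR)
cv2.imwrite('pics/w14b.png',draw_rack(im[0:270,200:440],'wrist',[.5022,-.1380,-.0384],s,3,o)[210:])
E
```

```text
now [ 0.5019 -0.1356  0.1011] a 87.78 turn -0.02 shift in target axes mm [-2.7 -0.9  1.1] F [-1.2  0.1 -1.9] gap 0.0084 t 35.7
```

View pics/w14b.png

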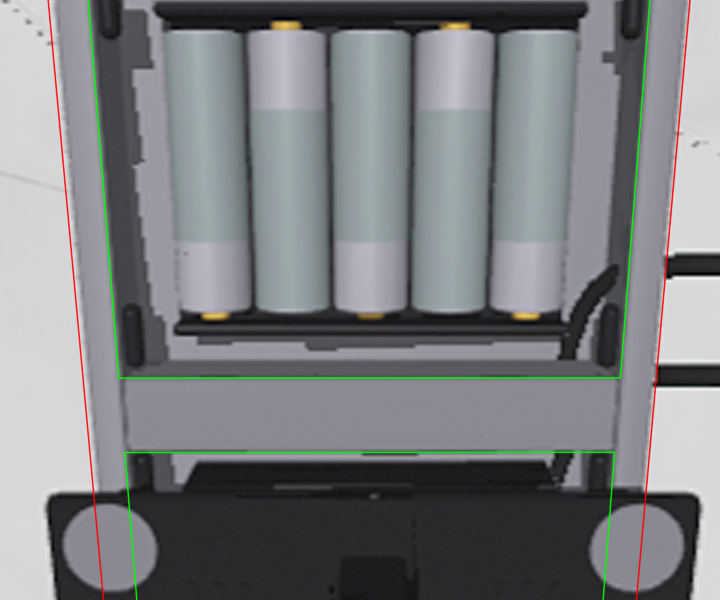

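play_rows:
  steps: "-0.0027 -0.0009 0 0;0 0 0.006 0;0 0 0 0;0 0 0 0"

```text
time: 36.25
tool_pos: [0.5, -0.1379, 0.0939]
tcp_rot: [0.721, 0.693, -0.0, -0.0]
contact_force: [0.0, -0.1, -0.4]
finger_gap: 0.0084
```

```bash
python3 - <<'E'
from h import *
get_image('top');get_image('top')
go([.5009,-.1383,.075],87.8)
E
```

```text
now [ 0.5001 -0.138   0.0941] a 87.77 turn -0.03 shift in target axes mm [-0.3  0.8 19.1] F [ 0.6 -0.8 -0.9] gap 0.0084 t 36.35
```

play_rows:
  steps: "-0.0003 0.0007 0 0;0 0 0.006 0;0 0 0.006 0;0 0 0.003 0;0 0 0.002 0;0 0 0.002 0;0 0 0.001 0;0 0 0 0;0 0 0 0"

```text
time: 37.48
tool_pos: [0.5011, -0.1384, 0.0743]
tcp_rot: [0.721, 0.693, 0.0, 0.0]
contact_force: [1.7, -0.7, -0.2]
finger_gap: 0.0084
```

```bash
python3 - <<'E'
from h import *
get_image('top')
go([.5009,-.1383,.075],87.8);print(read_state()['ft_torque'])
save('wrist','w15')
E
```

```text
now [ 0.5011 -0.1384  0.0743] a 87.77 turn -0.03 shift in target axes mm [ 0.1 -0.2 -0.7] F [ 1.5  0.9 -0.6] gap 0.0084 t 37.52
[-0.0039275  -0.26277347 -0.00291685]
```

View pics/w15.png

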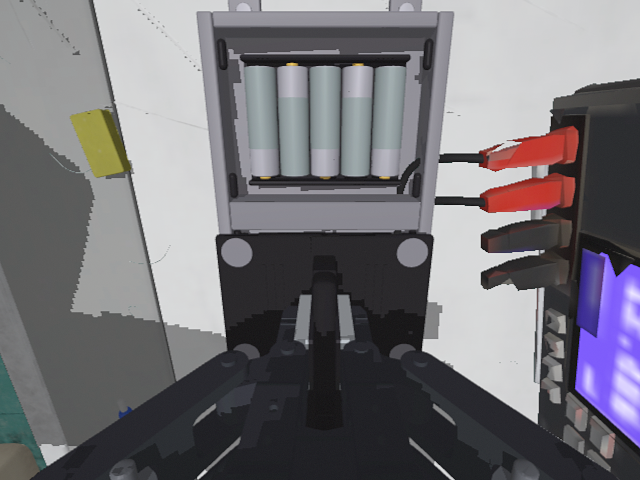

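play_rows:
  steps: "0 0 0.001 0;0 0 0.001 0;0 0 0 0"

```text
time: 37.95
tool_pos: [0.5015, -0.1385, 0.0732]
tcp_rot: [0.721, 0.693, 0.0, 0.001]
contact_force: [0.1, -0.3, 7.0]
finger_gap: 0.0087
```

play_rows:
  steps: "0 0 0 0;0 0 0 0;0 0 0 0"
  claw: 0.04

```text
time: 38.33
tool_pos: [0.5004, -0.1382, 0.0718]
tcp_rot: [0.721, 0.693, -0.0, -0.0]
contact_force: [-0.1, 0.1, 0.7]
finger_gap: 0.0399
```

play_rows:
  steps: "0 0 -0.01 0;0 0 -0.02 0;0 0 -0.03 0;0.02 0 -0.04 0;0.02 0 -0.02 0;0.01 0 0 0;0 0 0 0;0 0 0 0"

```text
time: 39.33
tool_pos: [0.5021, -0.0885, 0.1909]
tcp_rot: [0.721, 0.693, -0.001, -0.001]
contact_force: [0.4, -0.2, -1.0]
finger_gap: 0.0399
```

```bash
python3 - <<'E'
from h import *
save('wrist','w16');cor(.5020,-.1382,87.8,.06)
E
```

```text
+- now [ 0.5021 -0.0886  0.1909] a 87.74 turn -0.06 shift in target axes mm [-22.5 -38.2 130.9] F [0.4 0.2 0. ] gap 0.0401 t 39.38
-- now [ 0.5021 -0.0886  0.1909] a 87.74 turn -0.06 shift in target axes mm [-76.5 -38.2 130.9] F [0.4 0.2 0. ] gap 0.0401 t 39.38
++ now [ 0.5021 -0.0886  0.1909] a 87.74 turn -0.06 shift in target axes mm [-22.5  41.8 130.9] F [0.4 0.2 0. ] gap 0.0401 t 39.38
-+ now [ 0.5021 -0.0886  0.1909] a 87.74 turn -0.06 shift in target axes mm [-76.5  41.8 130.9] F [0.4 0.2 0. ] gap 0.0401 t 39.38
```

View pics/w16.png

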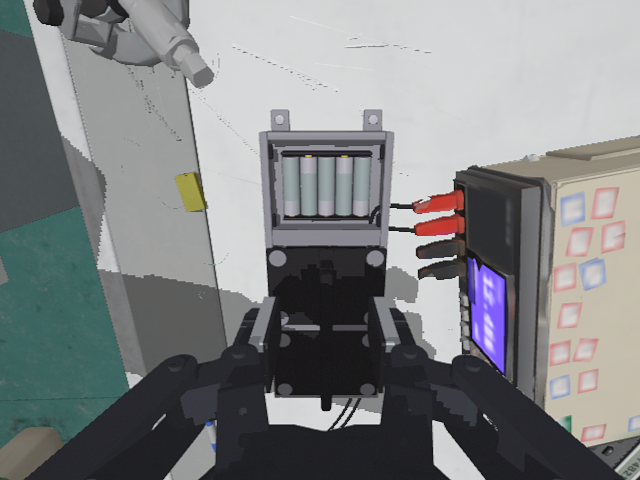

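play_rows:
  steps: "-0.0225 -0.038 0 0;0 0 0.03 0;0 0 0.03 0;0 0 0.025 0;0 0 0.02 0;0 0 0.012 0;0 0 0 0;0 0 0 0"
  claw: 0

```text
time: 40.38
tool_pos: [0.4643, -0.1097, 0.0756]
tcp_rot: [0.721, 0.693, 0.0, 0.0]
contact_force: [-0.2, 0.2, 0.7]
finger_gap: 0.0001
```

play_rows:
  steps: "0 0 0.005 0;0 0 0.003 0;0 0 0.002 0;0 0 0.002 0;0 0 0.002 0;0 0 0.001 0;0 0 0.001 0;0 0 0.001 0;0 0 0 0;0 0 0 0"

```text
time: 41.62
tool_pos: [0.4645, -0.1095, 0.061]
tcp_rot: [0.721, 0.693, 0.0, 0.001]
contact_force: [-6.6, 4.3, 27.4]
finger_gap: 0.0
```

play_rows:
  steps: "0 0 -0.008 0;0 0 -0.012 0;-0.027 -0.001 0 0;-0.027 0 0 0;0 0 0.008 0;0 0 0.005 0;0 0 0.002 0;0 0 0.002 0;0 0 0.001 0;0 0 0.001 0"

```text
time: 42.88
tool_pos: [0.4608, -0.1625, 0.0607]
tcp_rot: [0.72, 0.694, 0.0, 0.0]
contact_force: [-6.1, 4.6, 23.5]
finger_gap: -0.0003
```

play_rows:
  steps: "0 0 0.001 0;0 0 0 0;0 0 0 0"

```text
time: 43.25
tool_pos: [0.4608, -0.1626, 0.0607]
tcp_rot: [0.72, 0.694, 0.0, 0.0]
contact_force: [-7.1, 4.7, 23.9]
finger_gap: -0.0
```

play_rows:
  steps: "0 0 -0.013 0;0 0 -0.02 0;0 0 -0.02 0;0 0.02 0 0;0 0.03 0 0;0 0.03 0 0;0 0 0.02 0;0 0 0.02 0;0 0 0 0;0 0 0 0"

```text
time: 44.5
tool_pos: [0.541, -0.1663, 0.0716]
tcp_rot: [0.721, 0.693, 0.0, 0.0]
contact_force: [0.9, -0.2, 0.5]
finger_gap: -0.0
```

play_rows:
  steps: "0 0 0.003 0;0 0 0.003 0;0 0 0.002 0;0 0 0.002 0;0 0 0.001 0;0 0 0.001 0;0 0 0.001 0;0 0 0.001 0;0 0 0 0"

```text
time: 45.62
tool_pos: [0.5415, -0.1668, 0.0605]
tcp_rot: [0.721, 0.693, 0.0, 0.002]
contact_force: [-6.1, 0.7, 23.5]
finger_gap: 0.0002
```

play_rows:
  steps: "0 0 -0.008 0;0 0 -0.012 0;0.027 0 0 0;0.027 0 0 0;0 0 0.008 0;0 0 0.005 0;0 0 0.002 0;0 0 0.002 0;0 0 0.001 0;0 0 0.001 0"

```text
time: 46.88
tool_pos: [0.5427, -0.1132, 0.0599]
tcp_rot: [0.721, 0.693, -0.0, 0.001]
contact_force: [-7.3, 1.6, 21.1]
finger_gap: -0.0
```

play_rows:
  steps: "0 0 0.001 0;0 0 0.001 0;0 0 0 0;0 0 0 0"

```text
time: 47.38
tool_pos: [0.5428, -0.1132, 0.0599]
tcp_rot: [0.721, 0.693, 0.0, 0.001]
contact_force: [-9.7, 3.6, 27.8]
finger_gap: 0.0001
```

```bash
python3 - <<'E'
from h import *
cor(.5020,-.1382,87.8,.06)
E
```

```text
+- now [ 0.5428 -0.1132  0.0599] a 87.73 turn -0.07 shift in target axes mm [  0.4 -79.8  -0.1] F [-9.7  3.6 27.8] gap 0.0001 t 47.38
-- now [ 0.5428 -0.1132  0.0599] a 87.73 turn -0.07 shift in target axes mm [-53.6 -79.8  -0.1] F [-9.7  3.6 27.8] gap 0.0001 t 47.38
++ now [ 0.5428 -0.1132  0.0599] a 87.73 turn -0.07 shift in target axes mm [ 0.4  0.2 -0.1] F [-9.7  3.6 27.8] gap 0.0001 t 47.38
-+ now [ 0.5428 -0.1132  0.0599] a 87.73 turn -0.07 shift in target axes mm [-53.6   0.2  -0.1] F [-9.7  3.6 27.8] gap 0.0001 t 47.38
```

play_rows:
  steps: "0 0 -0.008 0;0 0 -0.012 0;-0.027 0 0 0;-0.027 0 0 0;0 0 0.008 0;0 0 0.005 0;0 0 0.002 0;0 0 0.002 0;0 0 0.001 0;0 0 0 0"

```text
time: 48.62
tool_pos: [0.5403, -0.1654, 0.0599]
tcp_rot: [0.72, 0.694, -0.0, -0.0]
contact_force: [-5.7, 2.2, 14.2]
finger_gap: -0.0002
```

play_rows:
  steps: "0 0 -0.013 0;0 0 -0.02 0;0 0 -0.02 0;0 -0.03 0 0;0 -0.05 0 0;0 0 0.02 0;0 0 0.02 0;0 0 0.008 0;0 0 0.004 0;0 0 0.001 0"

```text
time: 49.88
tool_pos: [0.4609, -0.1631, 0.0599]
tcp_rot: [0.721, 0.693, -0.0, 0.0]
contact_force: [-7.0, 2.8, 19.3]
finger_gap: 0.0004
```

play_rows:
  steps: "0 0 -0.008 0;0 0 -0.012 0;0.027 0 0 0;0.027 0 0 0;0 0 0.008 0;0 0 0.005 0;0 0 0.004 0;0 0 0.002 0;0 0 0.001 0;0 0 0 0"

```text
time: 51.12
tool_pos: [0.4629, -0.11, 0.0599]
tcp_rot: [0.721, 0.693, 0.0, 0.0]
contact_force: [-5.4, 2.5, 19.5]
finger_gap: -0.0001
```

Second cover is home: every corner at 0.0599. Now for cover A.

play_rows:
  steps: "0 0 -0.02 0;0 0 -0.05 0;0 0 -0.05 0;0 0 -0.05 -6.3;0.03 -0.005 0 0;0.05 -0.005 0 0;0.06 -0.005 0 0;0.06 -0.005 0 0;0.06 0 0 0;0.06 0 0 0"
  claw: 0.06

```text
time: 52.38
tool_pos: [0.4203, 0.2099, 0.2282]
tcp_rot: [0.682, 0.731, 0.0, 0.0]
contact_force: [0.7, 0.1, -0.5]
finger_gap: 0.0598
```

```bash
python3 -c "
from h import *
go([.445,.325,.23],94)"
```

```text
now [0.4203 0.2099 0.2282] a 94.01 turn 0.01 shift in target axes mm [113.1  32.7  -1.8] F [ 0.7  0.1 -0.5] gap 0.0598 t 52.38
```

play_rows:
  steps: "0.04 0.012 0 0;0.04 0.01 0 0;0.033 0.01 0 0;0 0 0 0;0 0 0 0"

```text
time: 53.0
tool_pos: [0.444, 0.3227, 0.2276]
tcp_rot: [0.682, 0.732, -0.001, -0.0]
contact_force: [0.6, 1.0, 0.2]
finger_gap: 0.0599
```

```bash
python3 cov.py w17 .447 .345
```

```text
expected px [327.8521 188.4018]
[[260.6723 119.2981 467.125 ]
 [285.1858 158.9776 188.8125]
 [369.1663 159.4534 187.125 ]
 [286.8974 215.9789 161.4375]
 [366.4318 216.3702 158.5   ]]
[[0.3808 0.4042 0.019 ]
 [0.4044 0.3702 0.019 ]
 [0.4841 0.3754 0.019 ]
 [0.4081 0.3143 0.019 ]
 [0.4877 0.3196 0.019 ]]
```

View pics/w17.png

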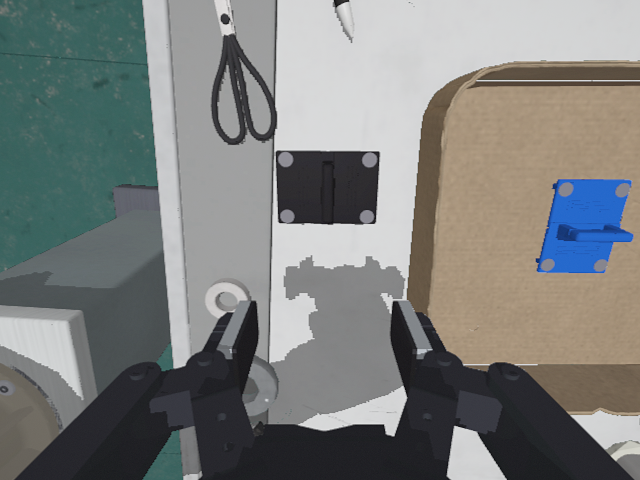

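```bash
python3 -c "
from h import *
go([.4450,.3449,.037],93.75)"
```

```text
now [0.444  0.3225 0.2278] a 94.01 turn 0.26 shift in target axes mm [ 22.3   2.4 190.8] F [ 0.2 -0.8  1.1] gap 0.0596 t 53.05
```

play_rows:
  steps: "0.022 0.0015 0.01 0.3;0 0 0.045 0;0 0 0.045 0;0 0 0.04 0;0 0 0.03 0;0 0 0.014 0;0 0 0.006 0;0 0 0 0;0 0 0 0"

```text
time: 54.18
tool_pos: [0.4449, 0.3459, 0.0393]
tcp_rot: [0.683, 0.73, 0.001, 0.0]
contact_force: [0.1, 0.7, -0.5]
finger_gap: 0.0599
```

```bash
python3 -c "
from h import *
get_image('top');get_image('top')
go([.4450,.3449,.037],93.75);save('wrist','w18')"
```

```text
now [0.4447 0.3459 0.0391] a 93.78 turn 0.03 shift in target axes mm [-1.   0.2  2.1] F [-0.   0.9 -0.5] gap 0.0601 t 54.27
```

View pics/w18.png

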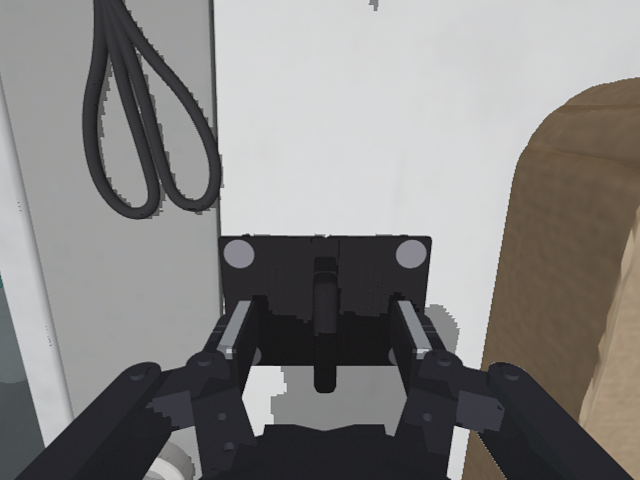

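play_rows:
  steps: "-0.0008 0 0.002 0;0 0 0 0"

```text
time: 54.58
tool_pos: [0.4439, 0.3446, 0.0359]
tcp_rot: [0.683, 0.73, -0.0, 0.0]
contact_force: [-0.1, -0.4, 0.5]
finger_gap: 0.0599
```

play_rows:
  steps: "0 0 0 0;0 0 0 0;0 0 0 0;0 0 0 0;0 0 0 0"
  claw: 0
  grip_force: 80

```text
time: 55.2
tool_pos: [0.4441, 0.3448, 0.0362]
tcp_rot: [0.683, 0.73, 0.0, 0.0]
contact_force: [-0.3, 0.0, 1.3]
finger_gap: 0.0085
```

play_rows:
  steps: "0 0 -0.01 0;0 0 -0.02 0;0 0 -0.03 0;0 0 -0.04 0;0 0 -0.05 0;0 0 -0.04 0;0 0 -0.02 0;0 0 0 0;0 0 0 0"

```text
time: 56.32
tool_pos: [0.4436, 0.3444, 0.2451]
tcp_rot: [0.683, 0.73, -0.001, -0.0]
contact_force: [0.1, 0.5, -0.7]
finger_gap: 0.0086
```

```bash
python3 -c "
from h import *
save('wrist','w19');s=read_state();print(held(get_image('wrist'),s,.0175));go([.505,-.054,.24],87.8)"
```

```text
(array([[236.25108677, 253.30664232],
       [411.74978242, 253.2381201 ]]), np.float64(0.07973238512917377), np.float64(-0.09874359150857454), array([0.00015874, 0.0011569 ]))
now [0.4434 0.3443 0.2445] a 93.77 turn 5.97 shift in target axes mm [-395.6   76.9    4.5] F [ 0.1 -0.5  0.1] gap 0.0084 t 56.42
```

View pics/w19.png

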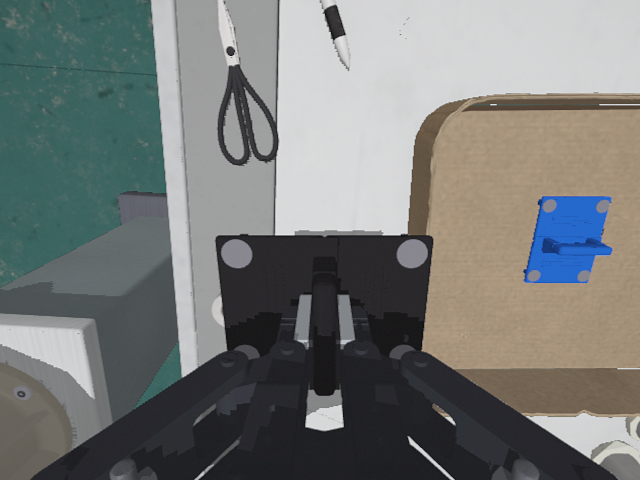

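play_rows:
  steps: "0 0 0 6;-0.03 0.01 0 0;-0.045 0.01 0 0;-0.045 0.01 0 0;-0.05 0.01 0 0;-0.05 0.01 0 0;-0.05 0.01 0 0;-0.05 0.008 0 0;-0.045 0.006 0 0;-0.03 0.002 0 0"

```text
time: 57.68
tool_pos: [0.5042, -0.0549, 0.2448]
tcp_rot: [0.721, 0.693, -0.001, -0.001]
contact_force: [0.4, 0.6, -0.9]
finger_gap: 0.0088
```

play_rows:
  steps: "0 0 0.02 0;0 0 0.04 0;0 0 0.04 0;0 0 0.03 0;0 0 0.01 0;0 0 0 0;0 0 0 0"

```text
time: 58.55
tool_pos: [0.5056, -0.0532, 0.1072]
tcp_rot: [0.721, 0.693, 0.0, 0.001]
contact_force: [-0.7, 0.2, -0.6]
finger_gap: 0.0083
```

```bash
python3 - <<'E'
from h import *
get_image('top');get_image('top')
s=read_state();go([.5042,-.0543,.10],87.8)
im=get_image('wrist');cv2.imwrite('pics/w20.png',cv2.cvtColor(im,cv2.COLOR_RGB2BGR))
o=np.array([200,150]);im=cv2.cvtColor(im,cv2.COLOR_RGB2BGR)
cv2.imwrite('pics/w20b.png',draw_rack(im[150:270,200:440],'wrist',[.5022,-.1380,-.0384],s,3,o))
E
```

```text
now [ 0.5057 -0.0532  0.1074] a 87.78 turn -0.02 shift in target axes mm [-1.1 -1.5  7.4] F [ 0.9  0.8 -0.4] gap 0.0081 t 58.65
```

View pics/w20b.png

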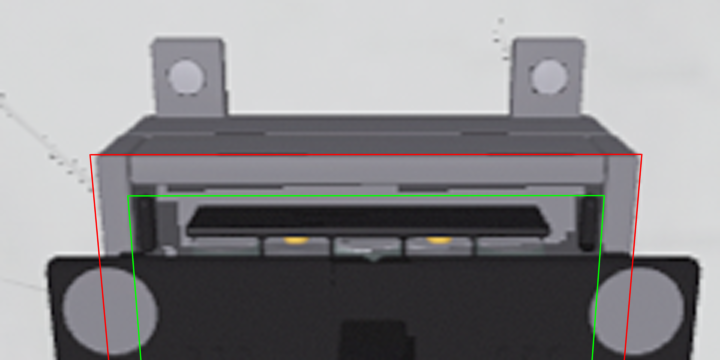

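play_rows:
  steps: "-0.0011 -0.0015 0 0;0 0 0.007 0;0 0 0.006 0;0 0 0 0;0 0 0 0"

```text
time: 59.32
tool_pos: [0.5031, -0.054, 0.0929]
tcp_rot: [0.721, 0.693, -0.0, -0.0]
contact_force: [-0.1, 0.2, -0.8]
finger_gap: 0.0086
```

```bash
python3 - <<'E'
from h import *
get_image('top');get_image('top')
go([.5042,-.0543,.075],87.8)
E
```

```text
now [ 0.5033 -0.054   0.0932] a 87.78 turn -0.02 shift in target axes mm [-0.3  0.9 18.2] F [ 0.1  0.1 -1.4] gap 0.0086 t 59.42
```

play_rows:
  steps: "-0.0003 0.0008 0 0;0 0 0.006 0;0 0 0.006 0;0 0 0.003 0;0 0 0.002 0;0 0 0.002 0;0 0 0.001 0;0 0 0 0;0 0 0 0"

```text
time: 60.55
tool_pos: [0.5046, -0.0544, 0.0735]
tcp_rot: [0.721, 0.693, 0.0, 0.001]
contact_force: [1.6, -0.4, 1.2]
finger_gap: 0.0086
```

```bash
python3 - <<'E'
from h import *
get_image('top')
go([.5042,-.0543,.073],87.8);print(read_state()['ft_torque'])
save('wrist','w21')
E
```

```text
now [ 0.5046 -0.0545  0.0735] a 87.77 turn -0.03 shift in target axes mm [ 0.2 -0.4  0.5] F [2.2 0.3 1.3] gap 0.0084 t 60.6
[ 0.00226615 -0.39397394  0.03612077]
```

View pics/w21.png

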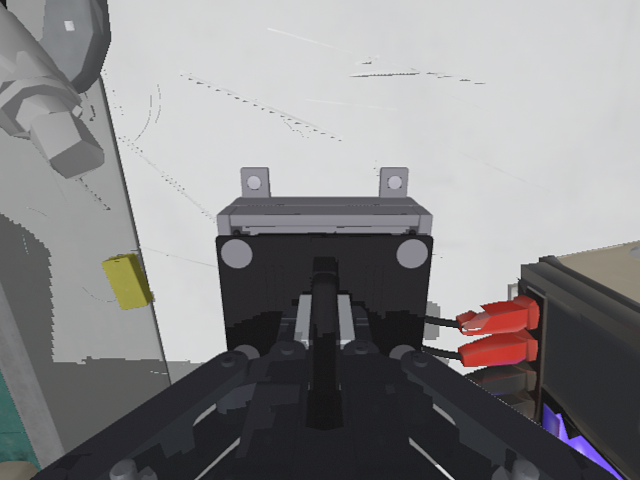

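play_rows:
  steps: "0 0 0.001 0;0 0 0.0005 0;0 0 0 0"

```text
time: 61.02
tool_pos: [0.5047, -0.0545, 0.0731]
tcp_rot: [0.721, 0.693, 0.001, 0.001]
contact_force: [0.1, -0.1, 10.7]
finger_gap: 0.0087
```

play_rows:
  steps: "0 0 0 0;0 0 0 0;0 0 0 0"
  claw: 0.04

```text
time: 61.4
tool_pos: [0.5033, -0.0542, 0.0711]
tcp_rot: [0.721, 0.693, -0.0, -0.001]
contact_force: [0.2, -0.3, 0.4]
finger_gap: 0.04
```

play_rows:
  steps: "0 0 -0.01 0;0 0 -0.02 0;0 0 -0.03 0;0.02 0 -0.04 0;0.02 0 -0.02 0;0.01 0 0 0;0 0 0 0;0 0 0 0"

```text
time: 62.4
tool_pos: [0.5051, -0.0046, 0.1903]
tcp_rot: [0.721, 0.693, -0.001, -0.001]
contact_force: [-0.2, -0.5, -0.4]
finger_gap: 0.0397
```

```bash
python3 - <<'E'
from h import *
save('wrist','w22');cor(.5051,-.0543,87.8,.06)
E
```

```text
+- now [ 0.5052 -0.0047  0.1904] a 87.74 turn -0.06 shift in target axes mm [-22.6 -38.2 130.4] F [-0.1  0.2 -1.1] gap 0.0401 t 62.45
-- now [ 0.5052 -0.0047  0.1904] a 87.74 turn -0.06 shift in target axes mm [-76.6 -38.2 130.4] F [-0.1  0.2 -1.1] gap 0.0401 t 62.45
++ now [ 0.5052 -0.0047  0.1904] a 87.74 turn -0.06 shift in target axes mm [-22.6  41.8 130.4] F [-0.1  0.2 -1.1] gap 0.0401 t 62.45
-+ now [ 0.5052 -0.0047  0.1904] a 87.74 turn -0.06 shift in target axes mm [-76.6  41.8 130.4] F [-0.1  0.2 -1.1] gap 0.0401 t 62.45
```

View pics/w22.png

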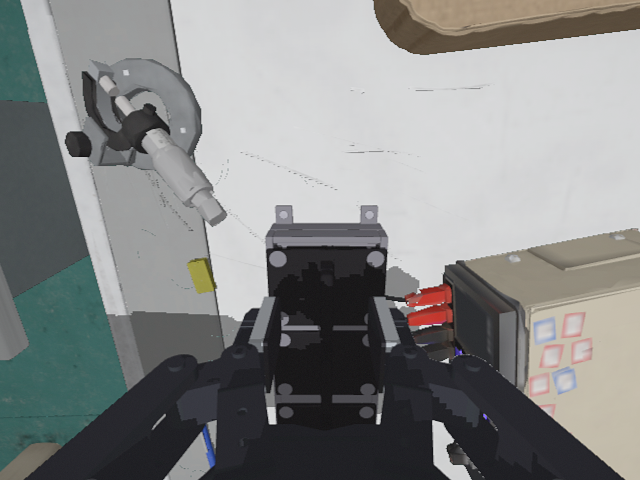

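All three covers are in their bays. I'll press the third one.

play_rows:
  steps: "-0.0225 -0.038 0 0;0 0 0.03 0;0 0 0.03 0;0 0 0.025 0;0 0 0.02 0;0 0 0.012 0;0 0 0 0;0 0 0 0"
  claw: 0

```text
time: 63.45
tool_pos: [0.4675, -0.0256, 0.0751]
tcp_rot: [0.721, 0.693, 0.0, 0.0]
contact_force: [0.3, 0.3, -0.5]
finger_gap: -0.0
```

play_rows:
  steps: "0 0 0.005 0;0 0 0.003 0;0 0 0.002 0;0 0 0.002 0;0 0 0.002 0;0 0 0.001 0;0 0 0.001 0;0 0 0.001 0;0 0 0 0;0 0 0 0"

```text
time: 64.7
tool_pos: [0.4678, -0.0255, 0.0607]
tcp_rot: [0.721, 0.693, 0.001, 0.001]
contact_force: [-9.0, 2.9, 30.7]
finger_gap: -0.0001
```

play_rows:
  steps: "0 0 -0.008 0;0 0 -0.012 0;-0.027 -0.001 0 0;-0.027 0 0 0;0 0 0.008 0;0 0 0.005 0;0 0 0.002 0;0 0 0.002 0;0 0 0.001 0;0 0 0.001 0"

```text
time: 65.95
tool_pos: [0.4639, -0.0786, 0.0606]
tcp_rot: [0.72, 0.694, 0.0, 0.0]
contact_force: [-8.5, 2.2, 26.9]
finger_gap: -0.0003
```

play_rows:
  steps: "0 0 0.001 0;0 0 0 0;0 0 0 0"

```text
time: 66.32
tool_pos: [0.4639, -0.0786, 0.0605]
tcp_rot: [0.72, 0.694, 0.0, 0.001]
contact_force: [-9.4, 2.8, 30.0]
finger_gap: -0.0004
```

play_rows:
  steps: "0 0 -0.013 0;0 0 -0.02 0;0 0 -0.02 0;0 0.02 0 0;0 0.03 0 0;0 0.03 0 0;0 0 0.02 0;0 0 0.02 0;0 0 0 0;0 0 0 0"

```text
time: 67.58
tool_pos: [0.5441, -0.0822, 0.0711]
tcp_rot: [0.721, 0.693, 0.0, 0.0]
contact_force: [-0.1, -0.6, 0.6]
finger_gap: -0.0
```

play_rows:
  steps: "0 0 0.003 0;0 0 0.003 0;0 0 0.002 0;0 0 0.002 0;0 0 0.001 0;0 0 0.001 0;0 0 0.001 0;0 0 0.001 0;0 0 0 0"

```text
time: 68.7
tool_pos: [0.5446, -0.0826, 0.0604]
tcp_rot: [0.721, 0.693, 0.001, 0.002]
contact_force: [-8.5, 1.6, 28.5]
finger_gap: -0.0003
```

play_rows:
  steps: "0 0 -0.008 0;0 0 -0.012 0;0.027 0 0 0;0.027 0 0 0;0 0 0.008 0;0 0 0.005 0;0 0 0.002 0;0 0 0.002 0;0 0 0.001 0;0 0 0.001 0"

```text
time: 69.95
tool_pos: [0.5458, -0.0292, 0.0598]
tcp_rot: [0.721, 0.693, -0.0, 0.0]
contact_force: [-8.5, 1.0, 24.1]
finger_gap: -0.0003
```

play_rows:
  steps: "0 0 0.001 0;0 0 0 0;0 0 0 0;0 0 0 0"

```text
time: 70.45
tool_pos: [0.5458, -0.0292, 0.0598]
tcp_rot: [0.721, 0.693, 0.0, 0.001]
contact_force: [-9.7, 1.2, 26.4]
finger_gap: 0.0001
```

```bash
python3 - <<'E'
from h import *
cor(.5051,-.0543,87.8,.06)
E
```

```text
+- now [ 0.5458 -0.0292  0.0598] a 87.73 turn -0.07 shift in target axes mm [  0.3 -79.7  -0.2] F [-9.7  1.2 26.4] gap 0.0001 t 70.45
-- now [ 0.5458 -0.0292  0.0598] a 87.73 turn -0.07 shift in target axes mm [-53.7 -79.7  -0.2] F [-9.7  1.2 26.4] gap 0.0001 t 70.45
++ now [ 0.5458 -0.0292  0.0598] a 87.73 turn -0.07 shift in target axes mm [ 0.3  0.3 -0.2] F [-9.7  1.2 26.4] gap 0.0001 t 70.45
-+ now [ 0.5458 -0.0292  0.0598] a 87.73 turn -0.07 shift in target axes mm [-53.7   0.3  -0.2] F [-9.7  1.2 26.4] gap 0.0001 t 70.45
```

Going over the other three corners again.

play_rows:
  steps: "0 0 -0.008 0;0 0 -0.012 0;-0.027 0 0 0;-0.027 0 0 0;0 0 0.008 0;0 0 0.005 0;0 0 0.002 0;0 0 0.002 0;0 0 0.001 0;0 0 0 0"

```text
time: 71.7
tool_pos: [0.5437, -0.0816, 0.06]
tcp_rot: [0.72, 0.694, 0.0, 0.0]
contact_force: [-4.7, 1.2, 11.2]
finger_gap: 0.0002
```

play_rows:
  steps: "0 0 -0.013 0;0 0 -0.02 0;0 0 -0.02 0;0 -0.03 0 0;0 -0.05 0 0;0 0 0.02 0;0 0 0.02 0;0 0 0.008 0;0 0 0.004 0;0 0 0.001 0"

```text
time: 72.95
tool_pos: [0.4642, -0.0792, 0.0599]
tcp_rot: [0.721, 0.693, 0.0, 0.0]
contact_force: [-4.8, 2.3, 15.3]
finger_gap: 0.0003
```

play_rows:
  steps: "0 0 -0.008 0;0 0 -0.012 0;0.027 0 0 0;0.027 0 0 0;0 0 0.008 0;0 0 0.005 0;0 0 0.004 0;0 0 0.002 0;0 0 0 0;0 0 0 0"

```text
time: 74.2
tool_pos: [0.4659, -0.0259, 0.06]
tcp_rot: [0.721, 0.693, -0.0, 0.0]
contact_force: [-1.2, 0.3, 5.8]
finger_gap: 0.0002
```

play_rows:
  steps: "0 0 -0.02 0;0 0 -0.05 0;0 0 -0.05 0;-0.03 0.02 -0.04 0;-0.04 0.02 0 0;-0.04 0 0 0;-0.04 0 0 0;0 0 0 0;0 0 0 0"

```text
time: 75.32
tool_pos: [0.4998, -0.1769, 0.2193]
tcp_rot: [0.721, 0.693, -0.0, -0.0]
contact_force: [0.2, -0.2, -0.5]
finger_gap: 0.0001
```

```bash
python3 - <<'E'
from h import *
import pickle
s=read_state();save('wrist','w23');pickle.dump(s,open('s23.pkl','wb'));go([.477,-.40,.09],87.8)
for q in('test_button_top','test_button'): print(spot_in('wrist',q))
E
```

```text
now [ 0.4999 -0.1764  0.2194] a 87.77 turn -0.03 shift in target axes mm [-224.3  -14.3  129.4] F [-0.2 -0.7 -0.6] gap 0.0004 t 75.38
[{'centre': [318.5, 415.4], 'confidence': 0.62}, {'centre': [197.6, 316.4], 'confidence': 0.26}, {'centre': [326.5, 172.3], 'confidence': 0.17}]
[{'centre': [324.4, 411.2], 'confidence': 0.5}]
```

View pics/w23.png

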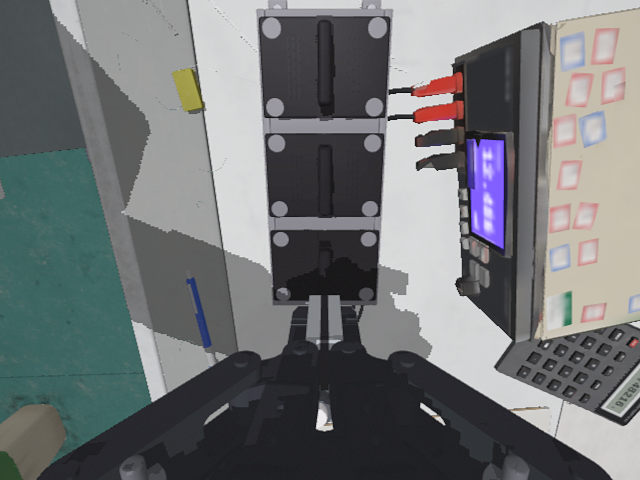

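All three covers look flush. Next the button; I'll look from nearer.

play_rows:
  steps: "-0.045 -0.003 0 0;-0.045 -0.003 0 0;-0.045 -0.003 0 0;-0.045 -0.003 0 0;0 0 0 0;0 0 0 0"

```text
time: 76.22
tool_pos: [0.4813, -0.355, 0.2194]
tcp_rot: [0.72, 0.693, 0.0, -0.0]
contact_force: [-0.2, 0.3, 0.6]
finger_gap: -0.0003
```

```bash
python3 - <<'E'
from h import *
s=read_state();save('wrist','w24');d=spot_in('wrist','test_button_top');print(d)
print(pix2w('wrist',[d[0]['centre']],.052,s));go([.477,-.40,.09],87.8)
E
```

```text
[{'centre': [321.8, 264.5], 'confidence': 0.96}]
[[ 0.47849047 -0.39562446  0.052     ]]
now [ 0.4815 -0.3545  0.2197] a 87.88 turn 0.08 shift in target axes mm [-45.6  -2.8 129.7] F [-0.2  1.3 -0.2] gap 0.0004 t 76.33
```

View pics/w24.png

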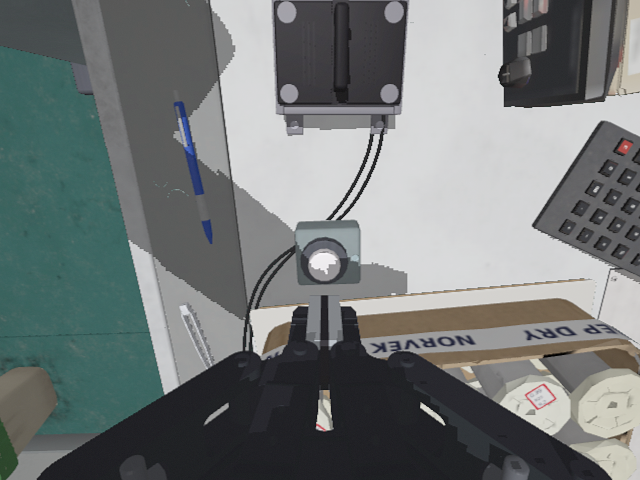

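```bash
python3 - <<'E'
from h import *
s=read_state()
im=cv2.imread('pics/top0.png');cv2.imwrite('pics/t5.png',cv2.resize(im[210:310,430:640],None,fx=3.8,fy=3.8,interpolation=cv2.INTER_CUBIC))
for z in(0,.04,.06,.08,.1): print(z,pix2w('wrist',[(540,397),(325,300),(325,306)],z,s).round(4).tolist(), [w2pix('top',pix2w('wrist',[p],z,s)).round(1).tolist() for p in[(540,397),(585,312)]])
E
```

```text
0 [[0.7441, -0.6073, 0.0], [0.4795, -0.4608, 0.0], [0.4793, -0.4685, 0.0]] [[[530.1, 156.8]], [[485.7, 144.9]]]
0.04 [[0.7147, -0.5687, 0.04], [0.4802, -0.4389, 0.04], [0.48, -0.4457, 0.04]] [[[522.0, 163.1]], [[481.5, 152.2]]]
0.06 [[0.6999, -0.5494, 0.06], [0.4806, -0.428, 0.06], [0.4804, -0.4343, 0.06]] [[[517.7, 166.3]], [[479.3, 156.1]]]
0.08 [[0.6852, -0.5301, 0.08], [0.481, -0.4171, 0.08], [0.4808, -0.423, 0.08]] [[[513.3, 169.7]], [[477.0, 160.0]]]
0.1 [[0.6704, -0.5108, 0.1], [0.4813, -0.4061, 0.1], [0.4811, -0.4116, 0.1]] [[[508.8, 173.2]], [[474.7, 164.1]]]
```

View pics/t5.png

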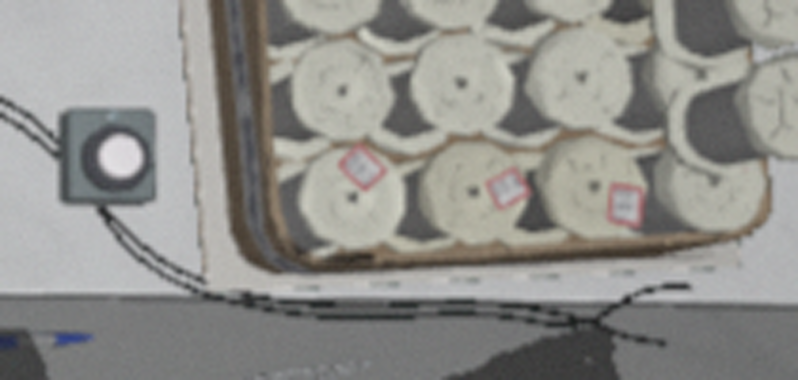

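```bash
python3 - <<'E'
from h import *
go([.4778,-.396,.07],87.8)
E
```

```text
now [ 0.4815 -0.3545  0.2197] a 87.88 turn 0.08 shift in target axes mm [-41.6  -2.1 149.7] F [-0.2  1.3 -0.2] gap 0.0004 t 76.33
```

play_rows:
  steps: "-0.02 -0.001 0 0;-0.022 -0.001 0 0;0 0 0.03 0;0 0 0.04 0;0 0 0.04 0;0 0 0.03 0;0 0 0.01 0;0 0 0 0;0 0 0 0"

```text
time: 77.45
tool_pos: [0.4783, -0.3993, 0.0712]
tcp_rot: [0.721, 0.693, -0.0, 0.001]
contact_force: [1.3, -0.6, 0.3]
finger_gap: -0.0007
```

```bash
python3 - <<'E'
from h import *
save('wrist','w25');go([.4778,-.396,.057],87.8)
E
```

```text
now [ 0.4784 -0.3991  0.0713] a 87.77 turn -0.03 shift in target axes mm [ 3.1 -0.7 14.3] F [-0.1  1.1 -0.3] gap -0.0 t 77.5
```

View pics/w25.png

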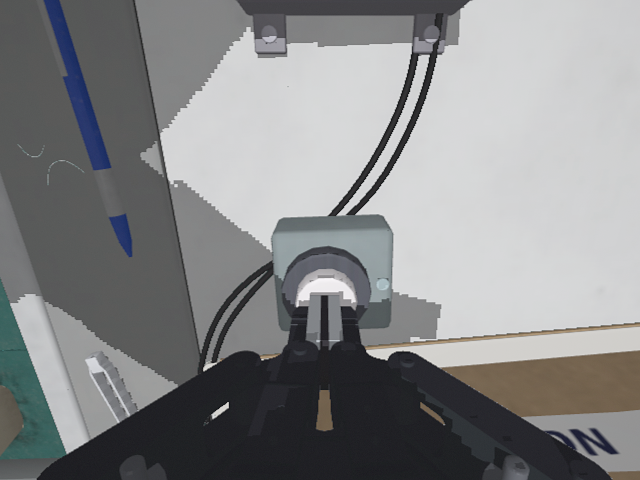

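play_rows:
  steps: "0.003 -0.0005 0 0;0 0 0.006 0;0 0 0.003 0;0 0 0.002 0;0 0 0.002 0;0 0 0.001 0;0 0 0.001 0;0 0 0 0;0 0 0 0"

```text
time: 78.62
tool_pos: [0.4781, -0.3955, 0.0606]
tcp_rot: [0.721, 0.693, 0.0, 0.002]
contact_force: [-7.8, 8.8, 36.1]
finger_gap: -0.0
```

play_rows:
  steps: "0 0 -0.006 0;0 0 -0.02 0;0 0 0 0;0 0 0 0"
  claw: 0.04

```text
time: 79.12
tool_pos: [0.4768, -0.3947, 0.0796]
tcp_rot: [0.721, 0.693, -0.0, -0.001]
contact_force: [-0.5, 0.8, -0.2]
finger_gap: 0.0403
```

```bash
python3 - <<'E'
from h import *
s=read_state();im=get_image('wrist');print(s['tool_pos'],s['finger_gap'])
cv2.imwrite('pics/w26.png',cv2.cvtColor(cv2.resize(im[190:390,200:450],None,fx=3,fy=3,interpolation=cv2.INTER_CUBIC),cv2.COLOR_RGB2BGR))
d=spot_in('wrist','test_button_top');print(d)
import pickle;pickle.dump(s,open('s26.pkl','wb'))
E
```

```text
[ 0.47678934 -0.39465126  0.07961726] 0.040331092935491905
[{'centre': [328.6, 298.6], 'confidence': 0.91}]
```

View pics/w26.png

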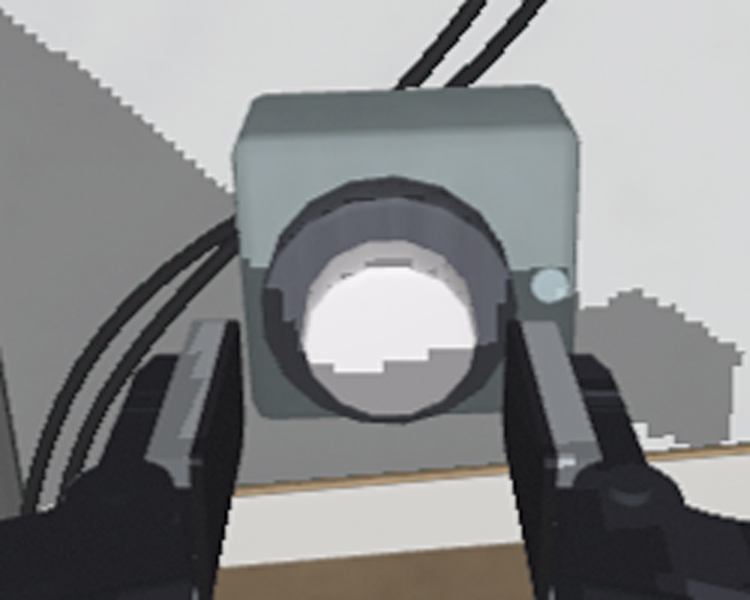

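```bash
python3 - <<'E'
from h import *
import pickle
s=pickle.load(open('s26.pkl','rb'));T=np.linalg.inv(toolT(s))
for px in [(329.6,303.7),(301,303),(358.3,303),(329.6,270.3),(329.6,330)]:
    w=pix2w('wrist',[px],.052,s)[0]; print(px,w.round(4),(T@np.r_[w,1])[:3].round(4))
E
```

```text
(329.6, 303.7) [ 0.4805 -0.3981  0.052 ] [-0.0033  0.0039  0.0276]
(301, 303) [ 0.4659 -0.3971  0.052 ] [-0.0029 -0.0107  0.0276]
(358.3, 303) [ 0.4952 -0.3982  0.052 ] [-0.0029  0.0185  0.0276]
(329.6, 270.3) [ 0.4811 -0.3795  0.052 ] [0.0153 0.0038 0.0276]
(329.6, 330) [ 0.48   -0.4136  0.052 ] [-0.0189  0.004   0.0276]
```

The closed fingers were off-centre and wide enough to catch the collar, so they stopped at tip height 49.6 mm. I'll press with one finger centred on the cap instead.

play_rows:
  steps: "-0.004 0.014 -0.005 0;0 0.013 0 0;0 0 0.005 0;0 0 0 0;0 0 0 0;0 0 0 0"

```text
time: 79.97
tool_pos: [0.5037, -0.4001, 0.0807]
tcp_rot: [0.721, 0.693, -0.0, 0.0]
contact_force: [-0.3, -1.0, 0.6]
finger_gap: 0.0401
```

```bash
python3 - <<'E'
from h import *
s=read_state();im=get_image('wrist');print(s['tool_pos'],s['finger_gap'])
cv2.imwrite('pics/w27.png',cv2.cvtColor(cv2.resize(im[190:390,200:450],None,fx=3,fy=3,interpolation=cv2.INTER_CUBIC),cv2.COLOR_RGB2BGR))
E
```

```text
[ 0.50372269 -0.40010803  0.08068326] 0.040101547767109134
```

View pics/w27.png

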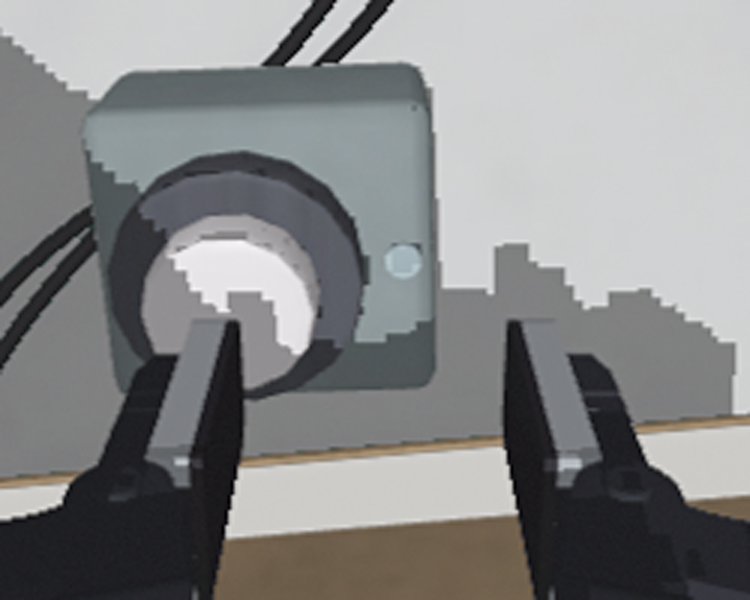

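play_rows:
  steps: "0.001 0 0.008 0;0 0 0.006 0;0 0 0.003 0;0 0 0.002 0;0 0 0 0;0 0 0 0"

```text
time: 80.78
tool_pos: [0.5038, -0.3988, 0.0618]
tcp_rot: [0.721, 0.693, -0.0, -0.0]
contact_force: [-1.5, 2.5, 3.2]
finger_gap: 0.0401
```

```bash
python3 - <<'E'
from h import *
go([.5037,-.399,.057],87.8)
E
```

```text
now [ 0.5038 -0.3988  0.0618] a 87.78 turn -0.02 shift in target axes mm [-0.2 -0.1  4.8] F [-1.5  2.5  3.2] gap 0.0401 t 80.78
```

Contact, at 3 N. I'll step down and watch the force against the spring.

play_rows:
  steps: "0 0 0.001 0;0 0 0.001 0;0 0 0 0;0 0 0 0"

```text
time: 81.28
tool_pos: [0.5039, -0.3989, 0.0597]
tcp_rot: [0.721, 0.693, -0.0, -0.0]
contact_force: [-2.1, 3.2, 5.4]
finger_gap: 0.04
```

play_rows:
  steps: "0 0 0.001 0;0 0 0.001 0;0 0 0 0;0 0 0 0"

```text
time: 81.78
tool_pos: [0.5039, -0.3989, 0.0594]
tcp_rot: [0.721, 0.693, -0.0, 0.0]
contact_force: [-4.8, 5.4, 14.2]
finger_gap: 0.0405
```

```bash
python3 - <<'E'
from h import *
print(tip_extent)
s=read_state();im=get_image('wrist');print(s['tool_pos'],s['finger_gap'],s['contact_force'])
cv2.imwrite('pics/w28.png',cv2.cvtColor(cv2.resize(im[190:390,200:450],None,fx=3,fy=3,interpolation=cv2.INTER_CUBIC),cv2.COLOR_RGB2BGR))
save('scene','sc2',(380,280,520,380),5)
E
```

```text
0.011
[ 0.50391302 -0.39893936  0.05936736] 0.04046816187870664 [-4.77097276  5.42789474 14.23017869]
```

View pics/w28.png

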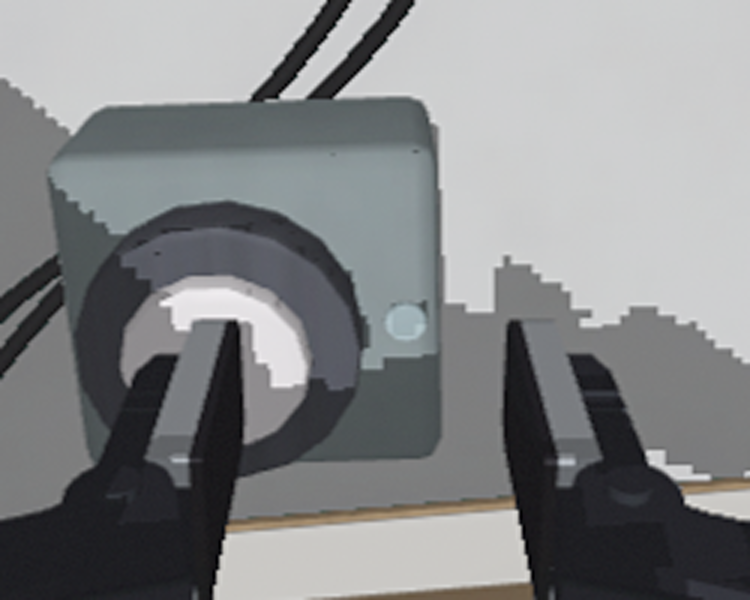

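View pics/sc2.png

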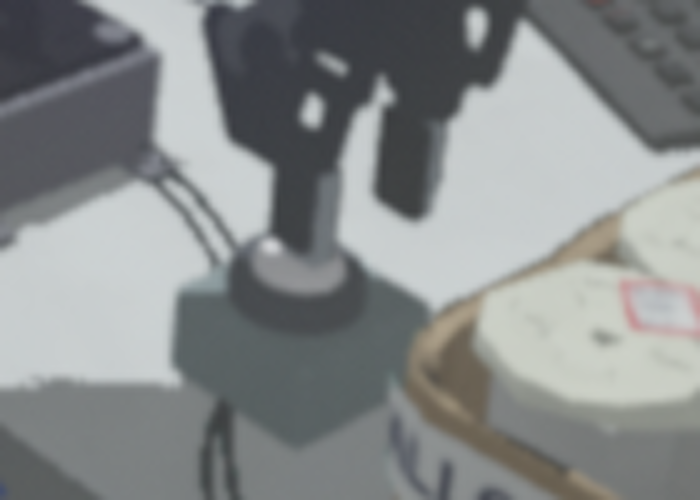

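```bash
cat > fz.py <<'E'
from h import *
F=[];Z=[]
for i in range(5):
    get_image('top');s=read_state();F.append(s['contact_force']);Z.append(s['tool_pos'])
print(np.mean(Z,0).round(5),np.mean(F,0).round(2),s['time'])
E
python3 fz.py
```

```text
[ 0.50391 -0.39894  0.05937] [-4.57  4.85 14.56] 82.125
```

play_rows:
  steps: "0 0 -0.0025 0;0 0 0 0;0 0 0 0"

```text
time: 82.5
tool_pos: [0.504, -0.399, 0.0603]
tcp_rot: [0.721, 0.693, -0.0, 0.0]
contact_force: [-1.4, 3.1, 4.7]
finger_gap: 0.04
```

```bash
python3 fz.py
```

```text
[ 0.50396 -0.39899  0.06026] [-2.07  2.77  5.64] 82.75
```

play_rows:
  steps: "0 0 -0.002 0;0 0 0 0;0 0 0 0"

```text
time: 83.12
tool_pos: [0.5041, -0.3991, 0.0621]
tcp_rot: [0.721, 0.693, -0.0, 0.0]
contact_force: [-1.4, 2.2, 3.9]
finger_gap: 0.0399
```

```bash
python3 fz.py
```

```text
[ 0.50405 -0.39909  0.06205] [-1.67  1.72  4.02] 83.375
```

play_rows:
  steps: "0 0 -0.002 0;0 0 0 0;0 0 0 0"

```text
time: 83.75
tool_pos: [0.5042, -0.3993, 0.0641]
tcp_rot: [0.721, 0.693, -0.0, 0.0]
contact_force: [-0.8, 0.6, 3.2]
finger_gap: 0.0395
```

```bash
python3 fz.py
```

```text
[ 0.50418 -0.39926  0.06412] [-0.61  0.79  2.38] 84.0
```

play_rows:
  steps: "0 0 -0.002 0;0 0 0 0;0 0 0 0"

```text
time: 84.38
tool_pos: [0.504, -0.3991, 0.0659]
tcp_rot: [0.721, 0.693, -0.0, -0.0]
contact_force: [-0.4, -0.3, -0.4]
finger_gap: 0.0402
```

```bash
python3 fz.py
```

```text
[ 0.504   -0.39905  0.06593] [-0.18  0.03 -0.15] 84.625
```

The force follows the spring, from 1 N at contact to about 6 N, then meets a hard stop after about 6 mm of travel. That means the one-finger press goes fully down. Now the long hold.

play_rows:
  steps: "0 0 0.003 0;0 0 0.003 0;0 0 0.002 0;0 0 0.001 0;0 0 0 0;0 0 0 0;0 0 0 0;0 0 0 0;0 0 0 0;0 0 0 0"

```text
time: 85.88
tool_pos: [0.5043, -0.3993, 0.0594]
tcp_rot: [0.721, 0.693, -0.0, 0.001]
contact_force: [-3.2, 3.9, 15.4]
finger_gap: 0.0402
```

play_rows:
  steps: "0 0 0 0;0 0 0 0;0 0 0 0;0 0 0 0;0 0 0 0;0 0 0 0;0 0 0 0;0 0 0 0;0 0 0 0;0 0 0 0"

```text
time: 87.12
tool_pos: [0.5042, -0.3993, 0.0594]
tcp_rot: [0.721, 0.693, -0.0, 0.001]
contact_force: [-3.9, 3.3, 14.7]
finger_gap: 0.0401
```

play_rows:
  steps: "0 0 0 0;0 0 0 0;0 0 0 0;0 0 0 0;0 0 0 0;0 0 0 0;0 0 0 0;0 0 0 0;0 0 0 0;0 0 0 0"

```text
time: 88.38
tool_pos: [0.5042, -0.3993, 0.0594]
tcp_rot: [0.721, 0.693, -0.0, 0.001]
contact_force: [-3.3, 3.6, 15.0]
finger_gap: 0.0398
```

play_rows:
  steps: "0 0 0 0;0 0 0 0;0 0 0 0;0 0 0 0;0 0 0 0;0 0 0 0;0 0 0 0;0 0 0 0;0 0 0 0;0 0 0 0"

```text
time: 89.62
tool_pos: [0.5042, -0.3993, 0.0594]
tcp_rot: [0.721, 0.693, -0.0, 0.001]
contact_force: [-3.3, 2.9, 14.3]
finger_gap: 0.0402
```

play_rows:
  steps: "0 0 0 0;0 0 0 0;0 0 0 0;0 0 0 0;0 0 0 0;0 0 0 0;0 0 0 0;0 0 0 0;0 0 0 0;0 0 0 0"

```text
time: 90.88
tool_pos: [0.5043, -0.3993, 0.0594]
tcp_rot: [0.721, 0.693, -0.0, 0.001]
contact_force: [-2.4, 3.2, 14.7]
finger_gap: 0.0401
```

play_rows:
  steps: "0 0 0 0;0 0 0 0;0 0 0 0;0 0 0 0;0 0 0 0;0 0 0 0;0 0 0 0;0 0 0 0;0 0 0 0;0 0 0 0"

```text
time: 92.12
tool_pos: [0.5042, -0.3993, 0.0594]
tcp_rot: [0.721, 0.693, -0.0, 0.001]
contact_force: [-3.4, 2.9, 15.6]
finger_gap: 0.0395
```

play_rows:
  steps: "0 0 0 0;0 0 0 0;0 0 0 0;0 0 0 0;0 0 0 0;0 0 0 0;0 0 0 0;0 0 0 0;0 0 0 0;0 0 0 0"

```text
time: 93.38
tool_pos: [0.5042, -0.3993, 0.0594]
tcp_rot: [0.721, 0.693, -0.0, 0.001]
contact_force: [-2.5, 3.8, 15.1]
finger_gap: 0.04
```

play_rows:
  steps: "0 0 -0.005 0;0 0 -0.01 0;0 0 -0.03 0;0 0 -0.05 0;0.03 0 -0.04 0;0.05 0 0 0;0.05 0 0 0;0.05 0 0 0;0 0 0 0;0 0 0 0"

```text
time: 94.62
tool_pos: [0.5113, -0.2194, 0.1922]
tcp_rot: [0.721, 0.693, -0.0, 0.0]
contact_force: [0.4, 0.2, 0.0]
finger_gap: 0.0399
```

```bash
python3 - <<'E'
from h import *
save('wrist','w29');save('scene','sc3');save('top','t9');go([.5,-.2,.2],87.8)
E
```

```text
now [ 0.5111 -0.2204  0.1919] a 87.69 turn -0.11 shift in target axes mm [ 20.  -11.9  -8.1] F [ 0.1 -1.2 -0.1] gap 0.0398 t 94.78
```

View pics/w29.png

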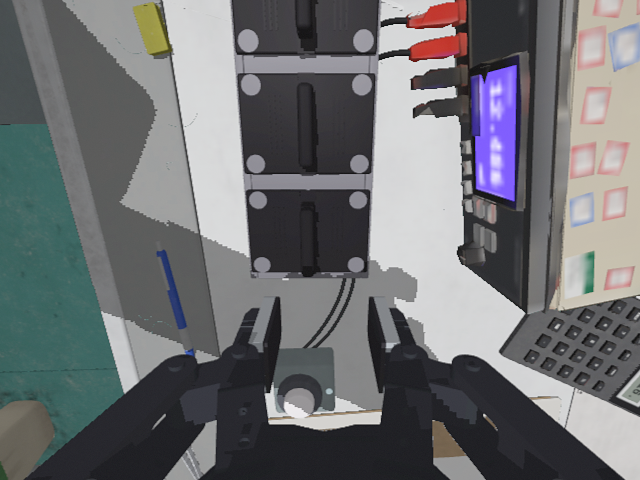

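View pics/sc3.png

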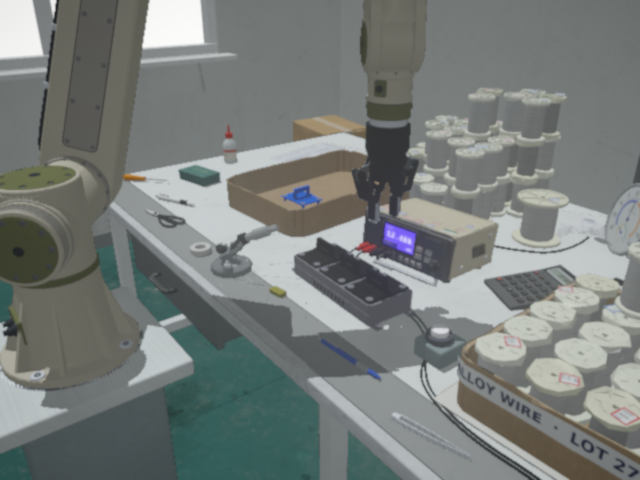

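```bash
python3 - <<'E'
import cv2
im=cv2.imread('pics/sc3.png');cv2.imwrite('pics/sc3c.png',cv2.resize(im[225:375,280:480],None,fx=4,fy=4,interpolation=cv2.INTER_CUBIC))
E
```

```text
(no output)
```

View pics/sc3c.png

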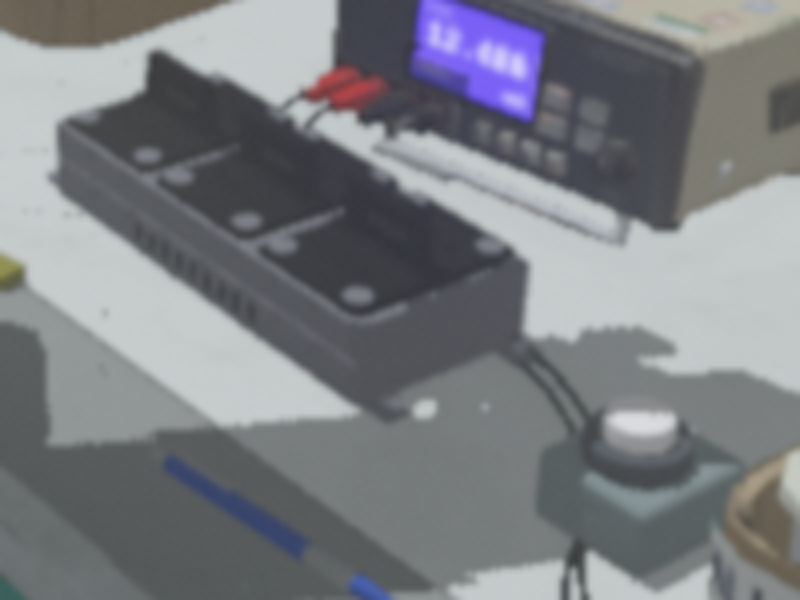

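The scene crop shows all three covers flush and the button back up. The pen and the small block are where they were, and the robot is clear. Handing in.

```bash
python3 -c "
from cell import finish_job
print(finish_job())"
```

```text
the job is handed in; nothing more can be done
None
```

All three black covers are on the rack, one per bay, and the test button was held fully down for about 8 s and has come back up. I handed the job in at about 95 s of the 210 s allowed.

- **Covers:** I pressed each plate corner by corner with the closed fingertips, not on the pull bar. A second round on the corners read the tip at 49 mm every time, which is the home height. The last pictures show all the plates flush.
- **Button:** My first press, with both fingers closed, stopped short at about 36 N. It was off-centre and probably caught the collar round the cap. I then pressed with one finger: the force rose with the spring to about 6 N and met a hard stop after roughly 6 mm. I also went part-way down and fully down for under a second while checking this, before the long hold at about 15 N.
- **Left alone:** I never touched the ring, the small block, the pen or the blue look-alike. In the last scene picture they lie where they started.
- **Check that disagreed:** At the button's stop, the stated fingertip length puts the tip about 2 mm higher than a fully pressed button should be. I took the force curve and the hard stop as the better evidence that it was fully down.

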